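# Hook the tool bracket into the slotted upright and lock it

## Task

Put the loose steel bracket up on the bench rack: hook its two claws into the upper two of the upright's three slots, then press it straight down until it sits fully home and the spring catch has snapped out over its top edge, and let go. The upright is not exactly where it is measured, so feel for the slots gently: never push or press on the bracket with more than about 30 N. Leave the other things on the bench where they are.

Things in the scene. Friction and masses are not known exactly. Their poses are not given: they have to be found in the camera images.
- upright_ref (a point): Nominal bottom-edge middle of the MIDDLE slot, on the outer front face of the rack's upright, 76 mm above the table. x points straight out of the slotted face, y across it, z up. The true upright, with slots and catch, is clamped 3 to 9 mm to one side or the other (y) and up to 3.5 mm higher or lower than this, differently each time and not measured; x and yaw are true.
- upper_ref (a point): The same for the UPPER slot, 40 mm above upright_ref. Upright: grey steel channel 40 mm wide, 35 mm deep, top 193 mm above the table, in its face a column of three slots 9 mm wide, 31 mm high, 40 mm apart, in 4 mm sheet; hollow for 28 mm behind. In upright_ref's frame the middle slot spans z 0 to 31 mm, the upper 40 to 71, the lower (not to be used) -40 to -9.
- base_mid (a point): Centre of the underside of the rack's dark steel base plate (130 mm along x, 150 mm along y, 12 mm thick, fixed to the table); the upright's slotted face is 35 mm in front (+x) of this point and the plate reaches 30 mm in front of the face.
- bracket_grip (a point): Centre of the arm of the loose steel bracket (0.2 to 0.5 kg), which stands on its flat underside on the table. x runs along the arm away from the claws, z up. The arm is a bar 24 mm wide (y) and 30 mm high, from the rear plate to 55 mm in front of this point, ending in a 42 mm high upturned end; grasp it here across y. The underside is 15 mm below, the rear face 60 mm behind (-x).
- claw_low (a point): Rear (-x) tip of the bracket's lower claw, half-way up: 71 mm behind and 1 mm below bracket_grip, 14 mm above the underside. The two claws, 6 mm thick (y), stand on the middle plane, the other 40 mm higher; each sticks 11 mm out of the rear face: a neck 6 mm long and 8 mm high, then a hook 5 mm thick and 20 mm high whose top is level with the neck's, so it hangs 12 mm below the neck.
- bracket_top (a point): Middle of the rear edge of the bracket's top, on its rear face, 88 mm above the underside. The rear plate is 28 mm wide, 5 mm thick; its top 5 mm is a cross bar over a window 17 mm wide and high for the catch. Claws enter level, half-way up the slots (5.5 mm spare above and below) when bracket_grip is 16.5 mm above upright_ref, until the rear face meets the upright (2 mm play).
- catch (a joint): Catch near the top of the upright's face: nose 12 mm wide, sloped above, flat below, underside 75 mm above the middle slot's true bottom. 0 = out, 5 mm proud; grows to 0.0065 m when pushed in. In the last 16 mm down the cross bar pushes it in (5 to 20 N down), then it springs out over it. Home: necks rest on the slots' bottoms, bracket_grip 1 mm (sagging: 4) below the middle slot's true bottom.
- hole_saw: Bystander: dark steel hole-saw ring, 44 mm across, 40 mm high; origin at its underside centre.
- wood_plug: Bystander: round wooden plug 48 mm across, 22 mm high; origin at its underside centre.
- tape: Bystander: grey tape measure, about 82 x 40 x 66 mm; origin at its underside centre.
- driver: Bystander: screwdriver with black handle, lying, about 200 mm long along its x; origin below its middle.
- spanner: Bystander: steel spanner, lying, about 180 mm long along its x; origin below its middle.
There are look-alikes about, which are no part of the job. Of the things like the part that bears upright_ref, leave any that is white; of the rest the smaller one is meant. There is more than one size of the part that bears bracket_grip; the job needs the smaller.

How it is judged:
On the way:
1. both claws are through the slots, the bracket still raised and its rear face against the upright (x of bracket_grip in the frame of upright_ref between 0.057 and 0.066 m and y of bracket_grip in the frame of upright_ref between -0.014 and 0.014 m and z of bracket_grip in the frame of upright_ref between 0.006 and 0.028 m), for 0.05 s.
At the end, for the whole second after the job is handed in: Bracket at rest in the upper two slots, fully down: bracket_grip 57-64.5 mm in front of the face, within 14 mm sideways of upright_ref, from 10.5 mm below to 5 mm above its height, square and upright within 0.08 rad; catch out over its top edge (under 1.5 mm pushed in) (x of bracket_grip in the frame of upright_ref between 0.057 and 0.0645 m and y of bracket_grip in the frame of upright_ref between -0.014 and 0.014 m and z of bracket_grip in the frame of upright_ref between -0.0105 and 0.005 m and angle between the x axis of bracket_grip and the x axis of upright_ref, either way round below 0.08 rad and angle between the z axis of bracket_grip and the z axis of upright_ref, either way round below 0.08 rad and value of joint catch below 0.0015 m and linear speed of bracket below 0.02 m/s); the robot touches nothing.
It fails at once if the bracket is forced: its contact forces on the upright, levering included, add up to over 100 N (a push on the arm of more than about 30 N) (contact force between bracket and post above 100 N).
It fails at once if another thing on the bench is displaced by more than 30 mm (distance of any of hole_saw, wood_plug, tape, driver, spanner from where it was at the start of the episode above 0.03 m).
It also fails if it takes over 61 s, if anything falls off the work surface, if the arm or the gripper's body presses on something with over 40 N, if the wrist force passes 120 N, or if a joint passes its speed limit or range.

## Robot

A 6-joint arm with a two-finger parallel gripper is mounted at the origin on the work surface. World frame = base frame: x ahead of the robot, y to its left, z up, the work surface at z = 0. Lengths are in m, angles in rad, forces in N, time in s.
With the tool pointing down it reaches from about 0.3 to 0.875 m from the base axis. Payload 6.4 kg.
Tool frame: the origin (TCP) lies at the very end of the fingers, on their centre line; the grasp point (between the pads) lies tcp_to_grasp behind it (tcp_to_grasp is the distance from the TCP to the grasp point, in m); z points along the fingers, y is the direction in which the jaws open and shut (so a half turn about z gives the same grasp; the last joint's range is limited). The gripper opens to 85 mm and grips with 20 to 120 N. Pads are 22 mm wide; open, the fingers measure 114 mm over their backs; the gripper's body (76 mm by 85 mm) begins 54 mm behind the grasp point. The pads swing forward as they close: fully open they stand 13 mm farther back than shut.
Start: joints at [1.094, 0.181, 1.607, -0, 1.354, -0.206], TCP at [0.154, 0.554, 0.231] pointing down, gripper open.
Joint ranges: [-2.99, 2.99], [-0.89, 2.07], [0.3, 2.58], [-1.14, 4.28], [0, 2.63], [-3.12, 3.12]. Speed limits (rad/s): [2.57, 2.57, 3.01, 3.14, 3.14, 3.14].

## Interface

Orientations are given as a unit quaternion [w, x, y, z].
In Python, from bench import get_obs, camera, hand_in, tcp_to_grasp gives the robot as it stands.
- The arm moves only by the shell command python3 -m inch 'ROWS' [OPENING]. ROWS is JSON, a list of rows, each an object with "delta_pos": the shift along the tool's x, y, z in cm, a list of three; "rotation": the turn, a rotation vector about the tool's x, y, z in rad, a list of three. In form: [{"delta_pos": [x, y, z], "rotation": [rx, ry, rz]}, ...]. A call has 1 to 10 rows; each row shifts and turns the commanded pose from where the row before left it, along the tool's axes as they then stand; what a row does not reach is not made up. A row lasts 1/10 s, in which the tool goes at most 50 mm and 8.59 degrees, less where a joint would pass 70% of its speed; a pose out of reach is approached as far as the arm can. A call is refused whole if a number of a shift passes 5 or a number of a turn 0.15, either way. A call with a gripper value outside its range is refused whole. OPENING is the finger opening in cm, from 0 to 8.54, set as the call begins (- or left out, the last holds). The fingers move at their own pace and stop on an object; the grip force is fixed at half the most. Time passes only in rows, so rows that do not move let the fingers close. It gives the time, the measured TCP pose, the force and the opening at its end, in the units of the state.
- get_obs(): the state, without advancing time (a new reading comes with each control period).
- camera(name): name is "scene" or "side" or "wrist"; returns a dict with "color" (420x560x3 uint8, red, green, blue), "vfov" (degrees; the focal length in pixels is half the picture's height over the tangent of half this angle, whatever the lens; pixels are square), "cx", "cy" (the principal point, pixels), "eye" and "orientation" of the camera in the world; the wrist camera has in their place "T_tool_cam" (4x4, takes a point from camera to tool coordinates, whose origin is the TCP and whose axes are the flange's). Camera axes: x right, y down, z forward; pixel columns grow to the right and rows downward; lengths in m; the calibration is good to about 2 mm. A picture is of the moment at which its call begins: read the wrist's pose just before it. There is no depth.
- hand_in(): hands the job in, once; it reports no verdict.
The state is a dict: "time_s": time; "q": joint angles; "dq": joint speeds; "joint_efforts": joint torques, N m; "eef_pos": TCP position; "eef_rot": TCP orientation; "wrist_force": force on the tool from outside, world axes, zero at the start; "torque": the same for the moment, N m; "opening": opening from 0.0 (shut) to 1.0 (fully open).
Only numpy, scipy, OpenCV 4.12 (cv2) and the standard library are available. Lean on these libraries where they do the work, as an engineer would, in place of code of your own. Each camera call takes 0.05 s, during which the arm holds its last target.

## Working session

There is one attempt and no reset: what is moved stays moved. The work goes in short steps, Python scripts to look and compute and a shell command to move; the robot and the scene stay as the last step left them, time stands still between calls to the robot, and variables do not carry over. Pictures are saved under pics/ and viewed, and the job is handed in when it is done.

```bash
ls; mkdir -p pics
python3 - <<'E'
from bench import get_obs,camera,tcp_to_grasp
import cv2
print(tcp_to_grasp); print(get_obs())
for n in ["scene","side","wrist"]:
    c=camera(n); cv2.imwrite(f"pics/{n}0.png",c["color"][:,:,::-1])
    print({k:v for k,v in c.items() if k!="color"})
E
```

```text
pics
0.0187
{'time_s': 0.0, 'q': array([ 1.09369892e+00,  1.81560402e-01,  1.60804651e+00, -7.91280199e-06,
        1.35381442e+00, -2.06306458e-01]), 'dq': array([-1.14394133e-03,  2.24189888e-04,  7.58999192e-05,  2.91318158e-04,
       -1.57379891e-03,  1.01749342e-04]), 'joint_efforts': array([-1.14156835e-04, -4.44840539e+01, -3.51359510e+01, -9.41455050e-05,
        8.61432636e-03, -2.28115204e-05]), 'eef_pos': array([0.15352656, 0.55352472, 0.23035468]), 'eef_rot': array([-3.02747227e-04,  1.34981273e-01,  9.90847728e-01, -8.62771211e-04]), 'wrist_force': array([-0.23452442,  0.18441776, -0.35396218]), 'torque': array([-0.04709711, -0.02644679, -0.08203278]), 'opening': 1.001962125209382}
{'vfov': 47.14043141775074, 'cx': 285.24351959327754, 'cy': 212.194458241064, 'eye': array([1.33874271, 0.20540698, 0.97774932]), 'orientation': array([-0.23107491,  0.56444597,  0.73887759, -0.28646996])}
{'vfov': 43.60310109274184, 'cx': 284.50371111650094, 'cy': 206.52085936687203, 'eye': array([ 0.2098746 , -0.78196263,  1.09957949]), 'orientation': array([-0.33809012,  0.92240232, -0.17736571,  0.05839899])}
{'vfov': 64.06097999604337, 'cx': 278.44397950531413, 'cy': 210.09787835965452, 'T_tool_cam': array([[-2.07870354e-04, -9.62170588e-01, -2.72447638e-01,
         6.85470002e-02],
       [ 9.99999725e-01, -3.93774705e-04,  6.27673428e-04,
         4.90248673e-04],
       [-7.11211900e-04, -2.72447433e-01,  9.62170406e-01,
        -1.43341956e-01],
       [ 0.00000000e+00,  0.00000000e+00,  0.00000000e+00,
         1.00000000e+00]])}
```

View pics/scene0.png

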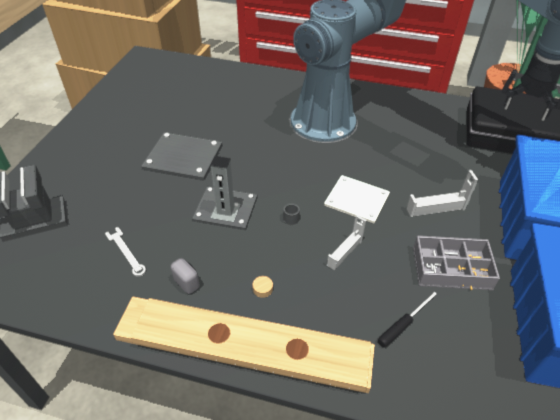

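View pics/side0.png

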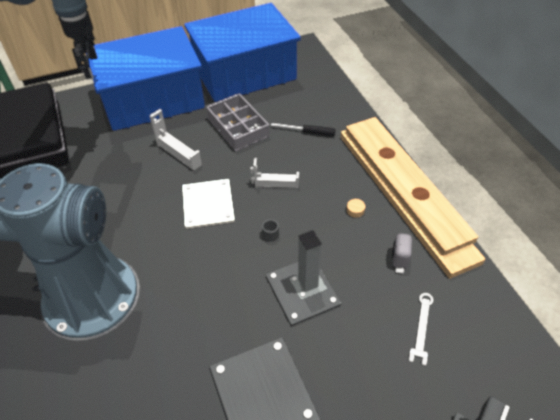

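View pics/wrist0.png

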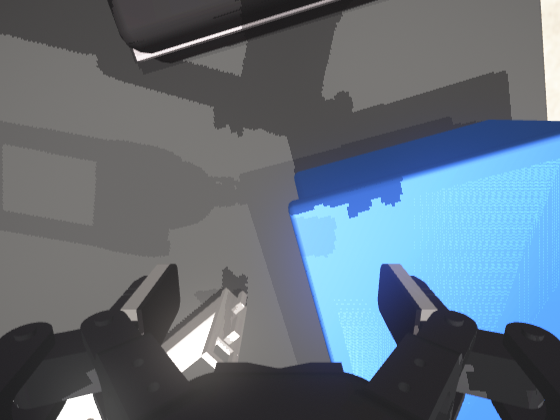

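The scene view shows the dark rack with its upright at about (225,190), and bare plates at (183,155) dark and larger and (358,198) white. The brackets are at (347,243), smaller, and (443,198), larger. I'll enlarge both to confirm which is which.

Run:
```python
import cv2,numpy as np
a=cv2.imread("pics/scene0.png");b=cv2.imread("pics/side0.png")
r=lambda i,x,y,w,h:cv2.resize(i[y:y+h,x:x+w],(400,300),interpolation=cv2.INTER_CUBIC)
cv2.imwrite("pics/crop0.png",np.vstack([np.hstack([r(a,170,140,120,90),r(a,310,160,160,120)]),np.hstack([r(b,250,220,120,90),r(b,140,100,180,135)])]))
```

```text
(no output)
```

View pics/crop0.png

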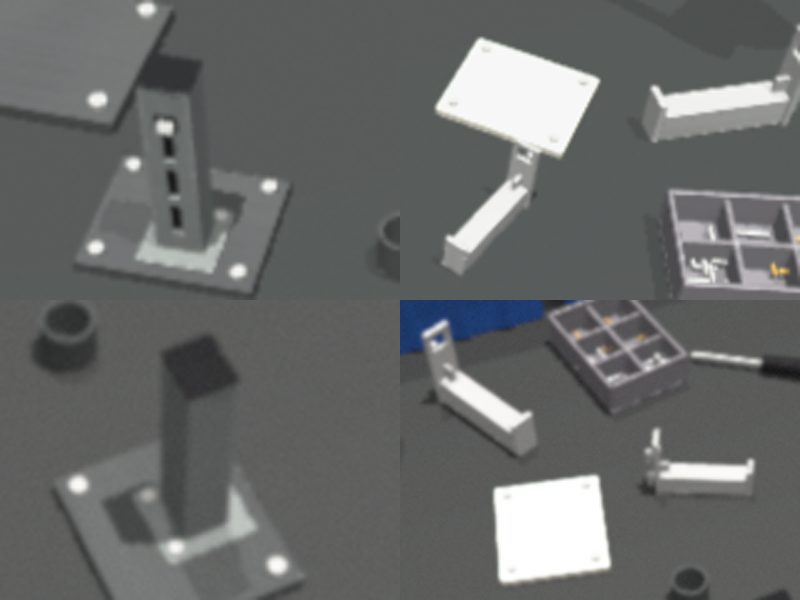

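```bash
cat > h.py <<'E'
import numpy as np,cv2
from scipy.spatial.transform import Rotation as R
from bench import get_obs,camera
def rot(q): return R.from_quat([q[1],q[2],q[3],q[0]]).as_matrix()
def cam(n,f=None):
    o=get_obs(); c=camera(n)
    if n=="wrist":
        T=np.eye(4);T[:3,:3]=rot(o["eef_rot"]);T[:3,3]=o["eef_pos"]
        T=T@c["T_tool_cam"]; M,e=T[:3,:3],T[:3,3]
    else: M,e=rot(c["orientation"]),np.array(c["eye"])
    d=dict(f=210/np.tan(np.radians(c["vfov"])/2),cx=c["cx"],cy=c["cy"],M=M,e=e)
    if f: cv2.imwrite(f,c["color"][:,:,::-1]); np.savez(f[:-4]+".npz",**d)
    return c["color"],d
def load(f): return dict(np.load(f))
def ray(d,u,v):
    r=d["M"]@np.array([(u-d["cx"])/d["f"],(v-d["cy"])/d["f"],1]); return r/np.linalg.norm(r)
def onz(d,u,v,z): r=ray(d,u,v); return d["e"]+r*(z-d["e"][2])/r[2]
def onplane(d,u,v,p,n): r=ray(d,u,v); return d["e"]+r*((p-d["e"])@n)/(r@n)
def tri(*obs):
    A=np.zeros((3,3));b=np.zeros(3)
    for d,u,v in obs:
        r=ray(d,u,v);P=np.eye(3)-np.outer(r,r);A+=P;b+=P@d["e"]
    x=np.linalg.solve(A,b)
    return x,[float(np.linalg.norm((np.eye(3)-np.outer(ray(d,u,v),ray(d,u,v)))@(x-d["e"]))) for d,u,v in obs]
def proj(d,p): c=d["M"].T@(np.array(p)-d["e"]); return c[:2]/c[2]*d["f"]+[d["cx"],d["cy"]]
E
python3 - <<'E'
from h import *
a,s=cam("scene","pics/s1.png");b,t=cam("side","pics/t1.png")
# screws on rack plate + white-ish blobs
for n,im,d,box in [("scene",a,s,(190,180,262,228)),("side",b,t,(262,255,345,325))]:
    x0,y0,x1,y1=box;g=cv2.cvtColor(im,cv2.COLOR_RGB2GRAY)[y0:y1,x0:x1]
    m=(g>150).astype(np.uint8);k,_,st,ce=cv2.connectedComponentsWithStats(m)
    for i in range(1,k):
        if st[i,4]>3:
            u,v=ce[i]+[x0,y0];print(n,st[i,4],u.round(1),v.round(1),onz(d,u,v,.013).round(4))
for n,im,d,box in [("scene",a,s,(322,215,372,272)),("side",b,t,(245,155,305,192))]:
    x0,y0,x1,y1=box;g=cv2.cvtColor(im,cv2.COLOR_RGB2GRAY)[y0:y1,x0:x1]
    cv2.imwrite(f"pics/br_{n}.png",cv2.resize(im[y0:y1,x0:x1,::-1],None,fx=10,fy=10,interpolation=cv2.INTER_CUBIC))
E
```

```text
scene 16 209.4 188.6 [ 0.4286 -0.2427  0.013 ]
scene 17 250.1 195.4 [ 0.423  -0.1222  0.013 ]
scene 4 236.0 204.2 [ 0.467  -0.1494  0.013 ]
scene 155 223.5 216.1 [ 0.5188 -0.1674  0.013 ]
scene 20 198.1 213.7 [ 0.5292 -0.237   0.013 ]
scene 20 241.0 220.9 [ 0.5226 -0.1163  0.013 ]
side 33 273.0 274.8 [ 0.4275 -0.1173  0.013 ]
side 7 294.0 278.3 [ 0.4713 -0.1456  0.013 ]
side 176 313.6 289.5 [ 0.5027 -0.1921  0.013 ]
side 37 332.9 299.0 [ 0.5345 -0.2328  0.013 ]
side 37 294.0 315.0 [ 0.4338 -0.2375  0.013 ]
```

View pics/br_scene.png

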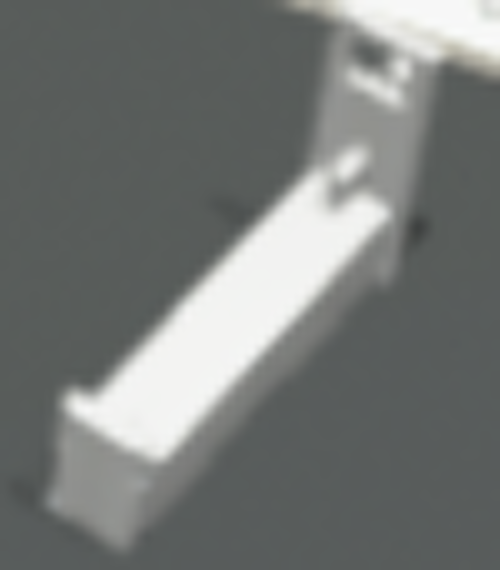

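View pics/br_side.png

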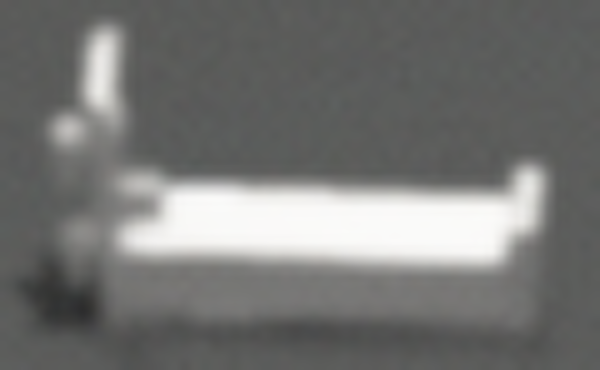

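The smaller bracket's arm runs from its claws at scene (358,232) and side (253,175) to its upturned end at scene (333,260) and side (298,177). The large bracket is about 1.5 times longer. Next I'll compute rough poses.

Run:
```python
from h import *
s=load("pics/s1.npz");t=load("pics/t1.npz")
for d,l in [(s,[(332,255),(338,261),(361,236),(354,231.5)]),(t,[(256.5,179.5),(295.5,181.5),(296,174),(260,173)])]:
    P=np.array([onz(d,u,v,.03) for u,v in l]);print(P.round(4).tolist())
print(tri((s,335,256.5),(t,298,173)))
# bracket top middle
print(tri((s,360.5,219),(t,255.3,158)))
o=get_obs();print(rot(o["eef_rot"]).round(4).tolist(),o["eef_pos"])
```

```text
[[0.5844, 0.1442, 0.03], [0.5989, 0.1621, 0.03], [0.5027, 0.2047, 0.03], [0.4924, 0.1847, 0.03]]
[[0.4921, 0.1826, 0.03], [0.5899, 0.1346, 0.03], [0.6021, 0.1606, 0.03], [0.5097, 0.2025, 0.03]]
(array([0.60186389, 0.1512851 , 0.04559134]), [0.0027455090373418815, 0.002745509037342011])
(array([0.50044494, 0.19750621, 0.09388199]), [0.00356041252173507, 0.0035604125217349914])
[[-0.9636, 0.2675, -0.0004], [0.2675, 0.9636, -0.0007], [0.0002, -0.0008, -1.0]] [0.15369523 0.55384282 0.23086547]
```

Bracket yaw is about -0.43 with its grip at about (0.55,0.17), and the rack yaw is about 0.05 with its face at x≈0.513. I'll move over the bracket and give the tool a half turn. That puts the wrist camera on the side away from the upright, looking at the slots.

```bash
python3 -m inch '[{"delta_pos":[-2,-1.1,0],"rotation":[0,0,0.05]},{"delta_pos":[-4,-2.2,0],"rotation":[0,0,0]},{"delta_pos":[-4,-2.2,0],"rotation":[0,0,0]},{"delta_pos":[-4,-2.2,0],"rotation":[0,0,0]},{"delta_pos":[-4,-2.2,0],"rotation":[0,0,0]},{"delta_pos":[-4,-2.2,0],"rotation":[0,0,0]},{"delta_pos":[-4,-2.2,0],"rotation":[0,0,0]},{"delta_pos":[-4,-2.2,0],"rotation":[0,0,0]},{"delta_pos":[-4,-2.2,0],"rotation":[0,0,0]},{"delta_pos":[-4,-2.2,0],"rotation":[0,0,0]}]'
python3 -m inch '[{"delta_pos":[-4,-2.2,0],"rotation":[0,0,0]},{"delta_pos":[-4,-2.2,0],"rotation":[0,0,0]},{"delta_pos":[-2,-1.1,0],"rotation":[0,0,0.1]},{"delta_pos":[0,0,0],"rotation":[0,0,0.15]},{"delta_pos":[0,0,0],"rotation":[0,0,0.15]},{"delta_pos":[0,0,0],"rotation":[0,0,0.15]},{"delta_pos":[0,0,0],"rotation":[0,0,0.15]},{"delta_pos":[0,0,0],"rotation":[0,0,0.15]},{"delta_pos":[0,0,0],"rotation":[0,0,0.15]},{"delta_pos":[0,0,0],"rotation":[0,0,0.15]}]'
python3 -m inch '[{"delta_pos":[0,0,0],"rotation":[0,0,0.15]},{"delta_pos":[0,0,0],"rotation":[0,0,0.15]},{"delta_pos":[0,0,0],"rotation":[0,0,0.15]},{"delta_pos":[0,0,0],"rotation":[0,0,0.15]},{"delta_pos":[0,0,0],"rotation":[0,0,0.15]},{"delta_pos":[0,0,0],"rotation":[0,0,0.15]},{"delta_pos":[0,0,0],"rotation":[0,0,0.15]},{"delta_pos":[0,0,0],"rotation":[0,0,0.15]},{"delta_pos":[0,0,0],"rotation":[0,0,0.15]},{"delta_pos":[0,0,0],"rotation":[0,0,0.15]}]'
python3 - <<'E'
from h import *
o=get_obs();print(o["eef_pos"],rot(o["eef_rot"]).round(3).tolist(),o["q"])
E
```

```text
time_s: 1.25
eef_pos: [0.4503, 0.2351, 0.2314]
eef_rot: [0.0, 0.16, 0.987, 0.0]
wrist_force: [1.0, 0.5, 0.4]
opening: 1.0
time_s: 2.25
eef_pos: [0.5268, 0.1529, 0.2311]
eef_rot: [-0.0, 0.673, 0.739, -0.0]
wrist_force: [0.3, -0.5, 0.9]
opening: 1.0
time_s: 3.25
eef_pos: [0.5268, 0.153, 0.2312]
eef_rot: [0.0, 0.997, 0.082, -0.0]
wrist_force: [0.1, 0.1, 0.5]
opening: 1.001
[0.5267854  0.15296078 0.23117022] [[0.986, 0.164, -0.0], [0.164, -0.986, -0.0], [-0.0, -0.0, -1.0]] [ 6.61619463e-02  1.22211725e-01  1.67385061e+00 -5.17447943e-06
  1.34577357e+00  1.47235243e+00]
```

```bash
python3 -m inch '[{"delta_pos":[1,-0.5,0],"rotation":[0,0,0.15]},{"delta_pos":[1,-0.5,0],"rotation":[0,0,0.15]},{"delta_pos":[0,0,0],"rotation":[0,0,0.15]},{"delta_pos":[0,0,0],"rotation":[0,0,0.14]},{"delta_pos":[0,0,0],"rotation":[0,0,0]},{"delta_pos":[0,0,0],"rotation":[0,0,0]}]'
python3 - <<'E'
from h import *
cam("wrist","pics/w2.png")
E
```

```text
time_s: 3.85
eef_pos: [0.5457, 0.1648, 0.2312]
eef_rot: [0.0, 0.979, -0.206, -0.0]
wrist_force: [-0.1, 0.1, -0.1]
opening: 1.003
```

View pics/w2.png

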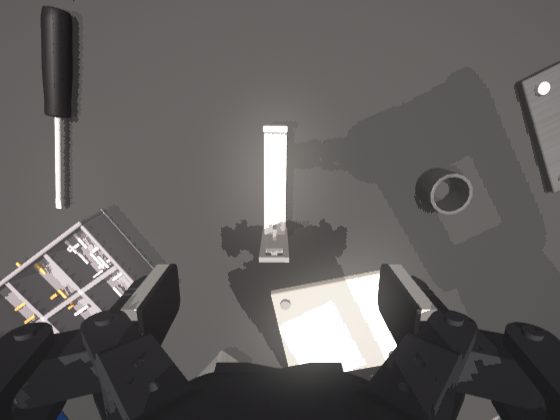

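The wrist view shows the bracket nearly vertical. Its upturned end is at about (275,128), the rear plate top at (274,261), and the arm sides at columns of about 263 and 287.

Run:
```python
from h import *
d=load("pics/w2.npz");im=cv2.imread("pics/w2.png")
cv2.imwrite("pics/w2c.png",cv2.resize(im[115:275,235:315],None,fx=7,fy=3.7,interpolation=cv2.INTER_CUBIC))
g=cv2.cvtColor(im,cv2.COLOR_BGR2GRAY)
L=[];Rr=[]
for v in range(145,222,5):
    r=g[v,240:310].astype(float); m=np.where(r>200)[0]
    L.append(onz(d,240+m[0]-.5,v,.03)[:2]);Rr.append(onz(d,240+m[-1]+.5,v,.03)[:2])
L=np.array(L);Rr=np.array(Rr);C=(L+Rr)/2
p=np.polyfit(C[:,0],C[:,1],1);print("yaw",np.arctan(p[0]),"w",np.linalg.norm(L-Rr,axis=1).round(4))
col=g[:,275];print("rows",[(v,int(col[v])) for v in list(range(120,140))+list(range(252,268))])
print("end",onz(d,275,125,.042),"rear",onz(d,274,262,.088),"line y at .55",np.polyval(p,.55))
```

```text
yaw -0.42652973004248584 w [0.0233 0.0233 0.0234 0.0235 0.0236 0.0227 0.0228 0.0229 0.023  0.0231
 0.0232 0.0233 0.0234 0.0235 0.0236 0.0237]
rows [(120, 118), (121, 115), (122, 110), (123, 111), (124, 127), (125, 163), (126, 250), (127, 255), (128, 255), (129, 255), (130, 255), (131, 253), (132, 216), (133, 250), (134, 255), (135, 255), (136, 255), (137, 255), (138, 255), (139, 255), (252, 206), (253, 206), (254, 192), (255, 151), (256, 133), (257, 172), (258, 204), (259, 204), (260, 204), (261, 192), (262, 143), (263, 79), (264, 80), (265, 80), (266, 80), (267, 80)]
end [0.60247206 0.14422259 0.042     ] rear [0.49120985 0.19418629 0.088     ] line y at .55 0.16808006733931505
```

View pics/w2c.png

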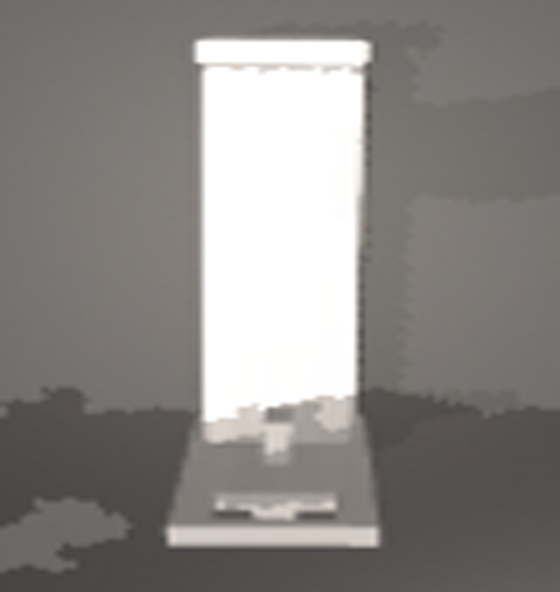

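```bash
python3 -m inch '[{"delta_pos":[-0.05,-0.45,2.5],"rotation":[0,0,0.0115]},{"delta_pos":[0,0,4],"rotation":[0,0,0]},{"delta_pos":[0,0,4],"rotation":[0,0,0]},{"delta_pos":[0,0,4],"rotation":[0,0,0]},{"delta_pos":[0,0,3.5],"rotation":[0,0,0]},{"delta_pos":[0,0,2.2],"rotation":[0,0,0]},{"delta_pos":[0,0,1.5],"rotation":[0,0,0]},{"delta_pos":[0,0,0.5],"rotation":[0,0,0]},{"delta_pos":[0,0,0.4],"rotation":[0,0,0]},{"delta_pos":[0,0,0],"rotation":[0,0,0]}]' 5.5
python3 -m inch '[{"delta_pos":[0,0,0],"rotation":[0,0,0]},{"delta_pos":[0,0,0],"rotation":[0,0,0]},{"delta_pos":[0,0,0],"rotation":[0,0,0]},{"delta_pos":[0,0,0],"rotation":[0,0,0]},{"delta_pos":[0,0,0],"rotation":[0,0,0]},{"delta_pos":[0,0,0],"rotation":[0,0,0]}]' 1
python3 - <<'E'
from h import *
cam("wrist","pics/w3.png")
E
```

```text
time_s: 4.9
eef_pos: [0.5479, 0.1692, 0.006]
eef_rot: [-0.0, 0.977, -0.213, 0.001]
wrist_force: [-0.2, 0.4, 0.2]
opening: 0.644
time_s: 5.5
eef_pos: [0.5481, 0.1692, 0.0065]
eef_rot: [-0.0, 0.977, -0.214, 0.001]
wrist_force: [-1.7, -1.0, 6.9]
opening: 0.267
```

View pics/w3.png

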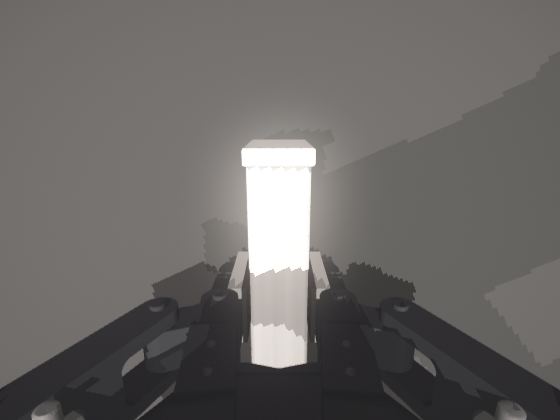

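The arm is gripped, with the pads either side of it. Next I'll lift it clear of the bench and carry it in front of the rack, offset sideways and tilted, so the wrist camera sees the slots.

```bash
python3 -m inch '[{"delta_pos":[0,0,-0.5],"rotation":[0,0,0]},{"delta_pos":[0,0,-2],"rotation":[0,0,0]},{"delta_pos":[0,0,-4],"rotation":[0,0,0]},{"delta_pos":[0,0,-4],"rotation":[0,0,0]},{"delta_pos":[0,0,-4],"rotation":[0,0,0]},{"delta_pos":[0,0,-4],"rotation":[0,0,0]},{"delta_pos":[0,0,-4],"rotation":[0,0,0]},{"delta_pos":[0,0,-2],"rotation":[0,0,0]},{"delta_pos":[1.3,1.3,0],"rotation":[0,0,0]},{"delta_pos":[2.6,2.6,0],"rotation":[0,0,0]}]'
python3 -m inch '[{"delta_pos":[2.6,2.6,0],"rotation":[0,0,0]},{"delta_pos":[2.6,2.6,0],"rotation":[0,0,0]},{"delta_pos":[2.6,2.6,0],"rotation":[0,0,0]},{"delta_pos":[2.6,2.6,0],"rotation":[0,0,0]},{"delta_pos":[2.6,2.6,0],"rotation":[0,0,0]},{"delta_pos":[2.6,2.6,0],"rotation":[0,0,0]},{"delta_pos":[1.3,1.3,0],"rotation":[0,0,-0.06]},{"delta_pos":[0,0,0],"rotation":[0,0,-0.14]},{"delta_pos":[0,0,0],"rotation":[0,0,-0.14]},{"delta_pos":[0,0,0],"rotation":[0,0,-0.14]}]'
python3 -m inch '[{"delta_pos":[0,0,0],"rotation":[0,-0.08,0]},{"delta_pos":[0,0,0],"rotation":[0,-0.14,0]},{"delta_pos":[0,0,0],"rotation":[0,-0.14,0]},{"delta_pos":[0,0,0],"rotation":[0,-0.14,0]},{"delta_pos":[0,0,0],"rotation":[0,0,0]},{"delta_pos":[0,0,0],"rotation":[0,0,0]}]'
python3 - <<'E'
from h import *
cam("wrist","pics/w4.png");o=get_obs();print(rot(o["eef_rot"]).round(4).tolist(),o["q"].round(3))
E
```

```text
time_s: 6.55
eef_pos: [0.5655, 0.119, 0.2508]
eef_rot: [-0.001, 0.977, -0.212, -0.0]
wrist_force: [0.2, 0.1, -5.2]
opening: 0.261
time_s: 7.55
eef_pos: [0.6484, -0.1068, 0.2488]
eef_rot: [-0.001, 1.0, 0.027, -0.001]
wrist_force: [-0.2, -0.3, -5.2]
opening: 0.267
time_s: 8.15
eef_pos: [0.6491, -0.1064, 0.2468]
eef_rot: [0.005, 0.968, 0.024, -0.248]
wrist_force: [-1.1, -0.7, -4.5]
opening: 0.272
[[0.8772, 0.0495, -0.4775], [0.0436, -0.9988, -0.0233], [-0.4781, -0.0004, -0.8783]] [-0.27   0.722  0.901 -0.165  1.99   1.221]
```

View pics/w4.png

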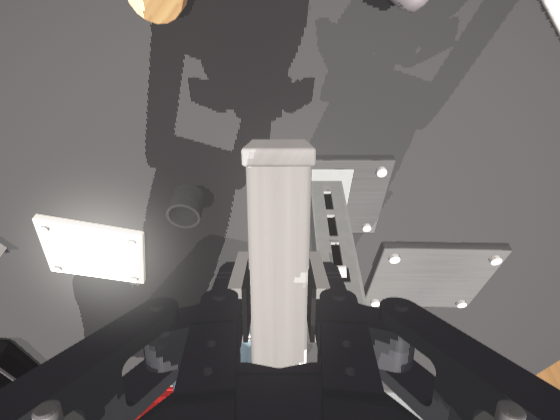

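The three slots show at about (329,202), (333,227) and (337,255), and the catch at about (342,270). I'll shift sideways and tilt a little more for a clearer view.

```bash
python3 -m inch '[{"delta_pos":[1,-1.7,1.7],"rotation":[0,-0.1,0]},{"delta_pos":[1,-1.7,1.7],"rotation":[0,-0.1,0]},{"delta_pos":[0,0,0],"rotation":[0,0,0]},{"delta_pos":[0,0,0],"rotation":[0,0,0]},{"delta_pos":[0,0,0],"rotation":[0,0,0]}]'
python3 - <<'E'
from h import *
im,d=cam("wrist","pics/w5.png")
cv2.imwrite("pics/w5c.png",cv2.resize(im[120:320,290:490,::-1],None,fx=3,fy=3,interpolation=cv2.INTER_CUBIC))
E
```

```text
time_s: 8.7
eef_pos: [0.6478, -0.0739, 0.2154]
eef_rot: [0.009, 0.94, 0.022, -0.339]
wrist_force: [0.2, -0.3, -3.2]
opening: 0.268
```

View pics/w5c.png

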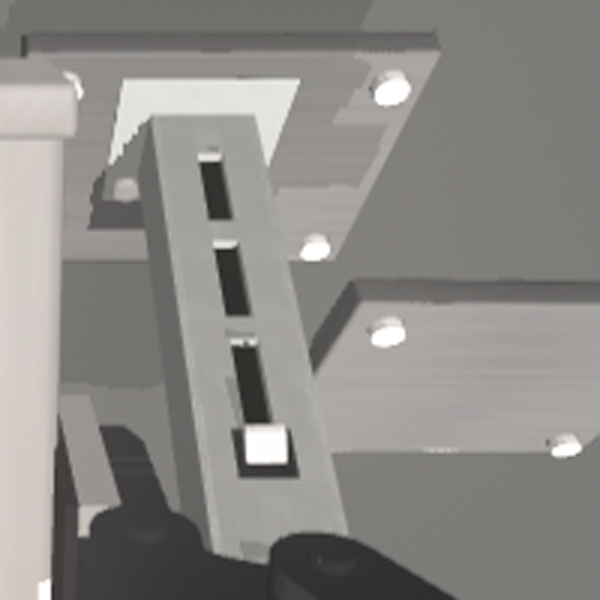

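Run:
```python
from h import *
d=load("pics/w5.npz")
P=lambda a,b:(290+a/3,120+b/3)
sc={n:onz(d,*P(*p),z) for n,p,z in [("FL",(75,85),.014),("FR",(390,86),.014),("BR",(315,245),.014),("edgeL",(24,52),.012),("edgeR",(438,52),.012),("uL",(150,115),.012),("uR",(255,115),.012)]}
for k,v in sc.items(): print(k,v.round(4))
e=sc["FR"]-sc["FL"];yaw=np.arctan2(e[0],-e[1]);print("yaw screws",yaw, "edge",np.arctan2(*( (sc["edgeR"]-sc["edgeL"])[[0]][0], -(sc["edgeR"]-sc["edgeL"])[1])))
yaw=0.05
n=np.array([np.cos(yaw),np.sin(yaw),0]);l=np.array([-n[1],n[0],0])
p0=(sc["uL"]+sc["uR"])/2
print("plane n.p",n@p0, "edge",n@sc["edgeL"],n@sc["edgeR"],"->face=edge-.03")
for f in [n@p0, n@sc["edgeL"]-.03]:
  print("f",f)
  for k,q in dict(low=[(197,152),(222,152)],mid=[(213,240),(238,240)],up=[(231,340),(258,340)],midtop=[(225,315),(250,313)],lowtop=[(207,220),(232,218)],sideL=[(150,120),(205,520)],sideR=[(257,120),(335,500)],catch=[(243,423),(287,423)]).items():
    for u in q:
        X=onplane(d,*P(*u),n*f,n);print(k,"lat",round(l@X,4),"z",round(X[2],4))
print("base edge lateral",l@sc["edgeL"],l@sc["edgeR"], l@sc["FL"],l@sc["FR"],l@sc["uL"],l@sc["uR"])
```

```text
FL [ 0.5268 -0.1203  0.014 ]
FR [ 0.5318 -0.237   0.014 ]
BR [ 0.4318 -0.2427  0.014 ]
edgeL [ 0.5404 -0.1001  0.012 ]
edgeR [ 0.5473 -0.2488  0.012 ]
uL [ 0.5102 -0.1518  0.012 ]
uR [ 0.5121 -0.1923  0.012 ]
yaw screws 0.042327758503514695 edge 0.046835728624023305
plane n.p 0.5018844921374934 edge 0.5346893480329333 0.5342183394645793 ->face=edge-.03
f 0.5018844921374934
low lat -0.1928 z 0.0309
low lat -0.2022 z 0.0309
mid lat -0.193 z 0.0718
mid lat -0.2018 z 0.0719
up lat -0.1932 z 0.1127
up lat -0.202 z 0.1127
midtop lat -0.1926 z 0.103
midtop lat -0.2011 z 0.1022
lowtop lat -0.1921 z 0.063
lowtop lat -0.2012 z 0.0621
sideL lat -0.1769 z 0.0145
sideL lat -0.1762 z 0.1741
sideR lat -0.218 z 0.0147
sideR lat -0.2158 z 0.168
catch lat -0.1924 z 0.1427
catch lat -0.2061 z 0.1428
f 0.5046893480329333
low lat -0.1919 z 0.0333
low lat -0.2012 z 0.0334
mid lat -0.1921 z 0.0739
mid lat -0.2009 z 0.0739
up lat -0.1923 z 0.1143
up lat -0.2011 z 0.1144
midtop lat -0.1918 z 0.1047
midtop lat -0.2002 z 0.104
lowtop lat -0.1913 z 0.0651
lowtop lat -0.2002 z 0.0643
sideL lat -0.1762 z 0.0172
sideL lat -0.1755 z 0.1752
sideR lat -0.2169 z 0.0173
sideR lat -0.2147 z 0.1691
catch lat -0.1915 z 0.1441
catch lat -0.2051 z 0.1441
base edge lateral -0.12698646618903933 -0.27583811017884086 -0.14645654339030847 -0.26327331870435317 -0.17712651830323026 -0.21767482622051967
```

The upright is clear in this view. Slot centre sits about 4.4 mm off the plate centre, the middle slot's bottom is at z≈0.0735, and yaw is 0.046. Now I'll measure how the bracket sits in the hand from the same picture.

Run:
```python
from h import *
c=camera("wrist");T=c["T_tool_cam"]
d=dict(np.load("pics/w5.npz"));d["M"]=T[:3,:3];d["e"]=T[:3,3]
for f in ["w5","w3","w4"]:
    g=cv2.cvtColor(cv2.imread(f"pics/{f}.png"),cv2.COLOR_BGR2GRAY).astype(float)
    for v in (175,190,205,220,235):
        e=np.abs(np.diff(cv2.GaussianBlur(g,(3,3),0)[v]))
        a=235+np.argmax(e[235:262]);b=298+np.argmax(e[298:325])
        A=onz(d,a+.5,v,-.0235);B=onz(d,b+.5,v,-.0235)
        print(f,v,a,b,"x",A[0].round(4),"yc",((A+B)/2)[1].round(5),"w",abs(A-B)[1].round(4))
# end top
g=cv2.cvtColor(cv2.imread("pics/w5.png"),cv2.COLOR_BGR2GRAY)
print([(v,int(g[v,278])) for v in range(134,172,2)])
for v in (140,142,164): print(v,onz(d,278,v,-.0235-.012).round(4))
im=cv2.imread("pics/w5.png");cv2.imwrite("pics/w5d.png",cv2.resize(im[130:380,220:340],None,fx=4,fy=2.4))
```

```text
w5 175 245 310 x 0.0482 yc -0.00056 w 0.0235
w5 190 246 320 x 0.0427 yc 0.00145 w 0.027
w5 205 246 309 x 0.037 yc -0.00056 w 0.0233
w5 220 247 309 x 0.0312 yc -0.00037 w 0.0232
w5 235 247 309 x 0.0252 yc -0.00037 w 0.0235
w3 175 245 310 x 0.0482 yc -0.00056 w 0.0235
w3 190 246 310 x 0.0427 yc -0.00038 w 0.0234
w3 205 246 309 x 0.037 yc -0.00056 w 0.0233
w3 220 246 309 x 0.0312 yc -0.00056 w 0.0236
w3 235 247 309 x 0.0252 yc -0.00037 w 0.0235
w4 175 245 311 x 0.0482 yc -0.00038 w 0.0238
w4 190 246 309 x 0.0427 yc -0.00056 w 0.023
w4 205 246 324 x 0.037 yc 0.00222 w 0.0289
w4 220 247 309 x 0.0312 yc -0.00037 w 0.0232
w4 235 247 309 x 0.0252 yc -0.00037 w 0.0235
[(134, 127), (136, 127), (138, 131), (140, 152), (142, 152), (144, 152), (146, 152), (148, 179), (150, 203), (152, 204), (154, 204), (156, 202), (158, 201), (160, 202), (162, 202), (164, 190), (166, 184), (168, 205), (170, 206)]
140 [ 0.0614 -0.0005 -0.0355]
142 [ 0.0608 -0.0005 -0.0355]
164 [ 0.0539 -0.0005 -0.0355]
```

View pics/w5d.png

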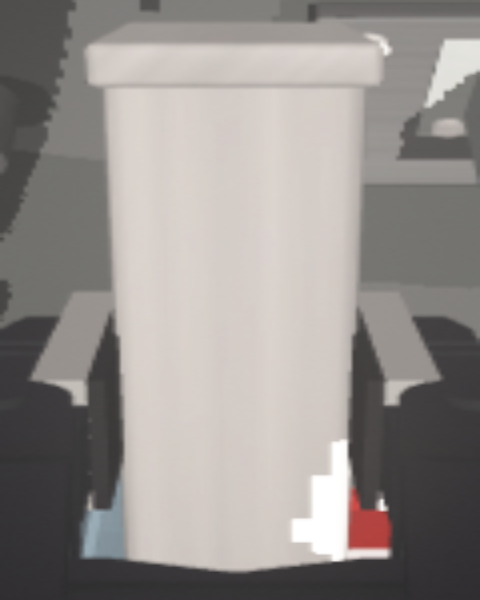

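```bash
cat > plan.py <<'E'
from h import *
import sys
YAW=.046; F=.5033+ (0.0)   # n.p with yaw below
n=np.array([np.cos(YAW),np.sin(YAW),0]);l=np.array([-n[1],n[0],0])
OFF=np.array([-.0015,-.0005,-.0085])  # grip in tool
def st():
    o=get_obs();M=rot(o["eef_rot"]);return o,M,o["eef_pos"]+M@OFF
Md=np.column_stack([n,-l,[0,0,-1]])
def show():
    o,M,g=st()
    print("t",round(o["time_s"],2),"grip: x",round((g@n-FACE)*1e3,2),"lat",round((g@l-LAT)*1e3,2),"z",round((g[2]-ZM)*1e3,2),"F face",round(o["wrist_force"]@n,1),round(o["wrist_force"]@l,1),round(o["wrist_force"][2],1),"tq",o["torque"].round(2),"rotvec to go",R.from_matrix(M.T@Md).as_rotvec().round(4),"open",round(o["opening"],3))
d=load("pics/w5.npz")
P=lambda a,b:(290+a/3,120+b/3)
uL,uR=[onz(d,*P(*q),.012) for q in [(150,115),(255,115)]]
eL,eR=[onz(d,*P(*q),.012) for q in [(24,52),(438,52)]]
FACE=((uL+uR)/2@n + ((eL+eR)/2@n-.03))/2
pts=[onplane(d,*P(*q),n*FACE,n) for q in [(197,152),(222,152),(213,240),(238,240),(231,340),(258,340)]]
LAT=np.mean([p@l for p in pts]); ZM=(pts[2][2]+pts[3][2])/2
def todo(x,lat,z):
    o,M,g=st(); w=n*(FACE+x)+l*(LAT+lat)+np.array([0,0,ZM+z])-g
    print("tool delta cm",(M.T@w*100).round(2), "in down frame", (Md.T@w*100).round(2))
if __name__=="__main__":
    print(FACE,LAT,ZM);show()
    if len(sys.argv)>3: todo(*map(float,sys.argv[1:4]))
E
python3 plan.py .11 0 .0165
```

```text
0.5039626463891993 -0.1950596645985424 0.07280618324843571
t 8.8 grip: x 144.08 lat 91.88 z 150.22 F face -0.2 -0.3 -4.9 tq [ 0.02 -0.8   0.04] rotvec to go [0.0028 0.6919 0.0013] open 0.267
tool delta cm [ 5.9   9.15 12.5 ] in down frame [-3.41  9.19 13.37]
```

```bash
python3 -m inch '[{"delta_pos":[0,0,0],"rotation":[0,0.112,0]},{"delta_pos":[0,0,0],"rotation":[0,0.145,0]},{"delta_pos":[0,0,0],"rotation":[0,0.145,0]},{"delta_pos":[0,0,0],"rotation":[0,0.145,0]},{"delta_pos":[0,0,0],"rotation":[0.003,0.145,0.001]},{"delta_pos":[0,2,0],"rotation":[0,0,0]},{"delta_pos":[0,3,0],"rotation":[0,0,0]},{"delta_pos":[0,3,0],"rotation":[0,0,0]},{"delta_pos":[0,1,0],"rotation":[0,0,0]},{"delta_pos":[0,0,0],"rotation":[0,0,0]}]'; python3 plan.py .11 0 .0165
```

```text
time_s: 9.8
eef_pos: [0.6512, -0.1654, 0.2126]
eef_rot: [-0.001, 1.0, 0.022, -0.003]
wrist_force: [-0.6, 0.1, -3.8]
opening: 0.267
0.5039626463891993 -0.1950596645985424 0.07280618324843571
t 9.8 grip: x 137.53 lat 0.4 z 148.33 F face -0.6 0.2 -3.8 tq [ 0.05 -0.03 -0.02] rotvec to go [-0.0013  0.0062 -0.0012] open 0.267
tool delta cm [-2.67  0.06 13.2 ] in down frame [-2.75  0.04 13.18]
```

```bash
python3 -m inch '[{"delta_pos":[0,0,2],"rotation":[-0.0013,0.006,-0.0012]},{"delta_pos":[0,0,3.2],"rotation":[0,0,0]},{"delta_pos":[0,0,3.5],"rotation":[0,0,0]},{"delta_pos":[-0.7,0,2.5],"rotation":[0,0,0]},{"delta_pos":[-1,0,1.5],"rotation":[0,0,0]},{"delta_pos":[-1,0.04,0.5],"rotation":[0,0,0]},{"delta_pos":[0,0,0],"rotation":[0,0,0]},{"delta_pos":[0,0,0],"rotation":[0,0,0]},{"delta_pos":[0,0,0],"rotation":[0,0,0]}]'; python3 plan.py .06 0 .0165
python3 - <<'E'
from h import *
a,s=cam("scene","pics/s6.png")
b,t=cam("side","pics/t6.png");w,_=cam("wrist","pics/w6.png")
A=cv2.resize(a[150:250,180:280,::-1],(500,500),interpolation=cv2.INTER_CUBIC)
B=cv2.resize(b[220:320,260:360,::-1],(300,300),interpolation=cv2.INTER_CUBIC)
cv2.imwrite("pics/c6.png",np.hstack([A,np.vstack([B,cv2.resize(w[:,:,::-1],(300,200))])]))
E
```

```text
time_s: 10.7
eef_pos: [0.6255, -0.1646, 0.0808]
eef_rot: [-0.0, 1.0, 0.025, 0.001]
wrist_force: [1.0, -0.1, -4.8]
opening: 0.269
0.5039626463891993 -0.1950596645985424 0.07280618324843571
t 10.7 grip: x 111.83 lat 2.33 z 16.5 F face 1.0 -0.2 -4.8 tq [ 0.01 -0.04  0.03] rotvec to go [-0.     -0.0014  0.0034] open 0.269
tool delta cm [-5.18  0.22 -0.01] in down frame [-5.18  0.23  0.  ]
```

View pics/c6.png

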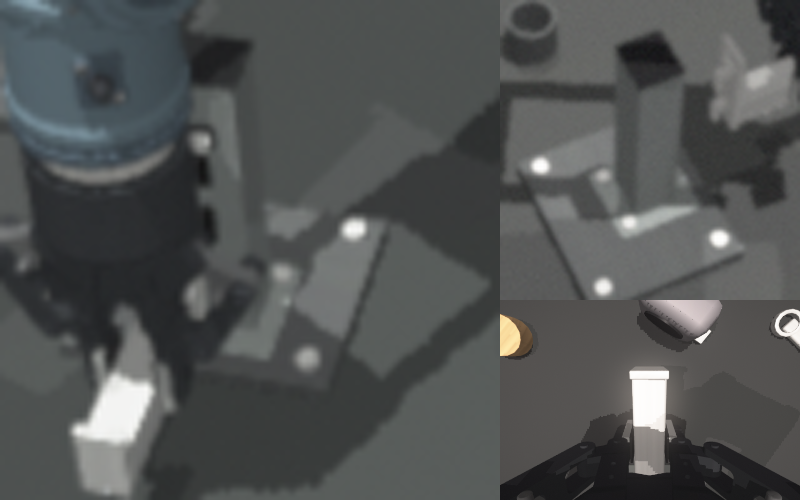

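```bash
python3 -m inch '[{"delta_pos":[-0.5,0.12,0],"rotation":[0,0,0.0034]},{"delta_pos":[-1,0.1,0],"rotation":[0,-0.0014,0]},{"delta_pos":[-1,0,0],"rotation":[0,0,0]},{"delta_pos":[-0.8,0,0],"rotation":[0,0,0]},{"delta_pos":[-0.3,0,0],"rotation":[0,0,0]},{"delta_pos":[0,0,0],"rotation":[0,0,0]},{"delta_pos":[0,0,0],"rotation":[0,0,0]}]'; python3 plan.py .06 0 .0165
```

```text
time_s: 11.55
eef_pos: [0.5883, -0.1683, 0.0791]
eef_rot: [-0.001, 1.0, 0.023, -0.001]
wrist_force: [-0.4, 0.3, -4.2]
opening: 0.268
0.5039626463891993 -0.1950596645985424 0.07280618324843571
t 11.55 grip: x 74.51 lat 0.42 z 14.79 F face -0.4 0.3 -4.2 tq [-0.01 -0.03  0.02] rotvec to go [-0.0013  0.0027 -0.0003] open 0.268
tool delta cm [-1.45  0.04 -0.17] in down frame [-1.45  0.04 -0.17]
```

```bash
python3 -m inch '[{"delta_pos":[-0.1,0.04,-0.17],"rotation":[-0.001,0.0027,0]},{"delta_pos":[-0.2,0,0],"rotation":[0,0,0]},{"delta_pos":[-0.2,0,0],"rotation":[0,0,0]},{"delta_pos":[-0.15,0,0],"rotation":[0,0,0]},{"delta_pos":[0,0,0],"rotation":[0,0,0]},{"delta_pos":[0,0,0],"rotation":[0,0,0]}]'; python3 plan.py .06 0 .0165
```

```text
time_s: 12.15
eef_pos: [0.5816, -0.1688, 0.0805]
eef_rot: [-0.0, 1.0, 0.023, -0.0]
wrist_force: [-0.1, 0.7, -5.3]
opening: 0.271
0.5039626463891993 -0.1950596645985424 0.07280618324843571
t 12.15 grip: x 67.75 lat 0.23 z 16.18 F face -0.1 0.7 -5.3 tq [ 0.02 -0.02 -0.01] rotvec to go [-0.0006  0.0007 -0.0001] open 0.271
tool delta cm [-0.77  0.02 -0.03] in down frame [-0.77  0.02 -0.03]
```

```bash
python3 -m inch '[{"delta_pos":[-0.1,0.02,0],"rotation":[0,0,0]},{"delta_pos":[-0.1,0,0],"rotation":[0,0,0]},{"delta_pos":[-0.1,0,0],"rotation":[0,0,0]},{"delta_pos":[0,0,0],"rotation":[0,0,0]}]'; python3 plan.py .06 0 .0165
python3 -m inch '[{"delta_pos":[-0.1,0,0],"rotation":[0,0,0]},{"delta_pos":[-0.1,0,0],"rotation":[0,0,0]},{"delta_pos":[0,0,0],"rotation":[0,0,0]}]'; python3 plan.py .06 0 .0165
```

```text
time_s: 12.55
eef_pos: [0.5784, -0.1691, 0.0805]
eef_rot: [-0.0, 1.0, 0.023, -0.0]
wrist_force: [-0.4, 0.5, -3.6]
opening: 0.272
0.5039626463891993 -0.1950596645985424 0.07280618324843571
t 12.55 grip: x 64.59 lat 0.05 z 16.17 F face -0.4 0.6 -3.6 tq [-0.08 -0.03  0.03] rotvec to go [-0.0007  0.0009 -0.0002] open 0.272
tool delta cm [-0.46  0.01 -0.03] in down frame [-0.46  0.01 -0.03]
time_s: 12.85
eef_pos: [0.5764, -0.1692, 0.0805]
eef_rot: [-0.0, 1.0, 0.023, -0.0]
wrist_force: [0.2, 0.2, -4.2]
opening: 0.269
0.5039626463891993 -0.1950596645985424 0.07280618324843571
t 12.85 grip: x 62.58 lat 0.03 z 16.16 F face 0.2 0.2 -4.2 tq [-0.01 -0.05 -0.05] rotvec to go [-0.0007  0.0009 -0.0002] open 0.269
tool delta cm [-0.26  0.   -0.03] in down frame [-0.26  0.   -0.03]
```

No contact so far, so the claws look to be in the slots. I'll keep inching until the rear face touches.

```bash
python3 -m inch '[{"delta_pos":[-0.1,0,0],"rotation":[0,0,0]},{"delta_pos":[-0.1,0,0],"rotation":[0,0,0]},{"delta_pos":[0,0,0],"rotation":[0,0,0]}]'; python3 plan.py
python3 -m inch '[{"delta_pos":[-0.1,0,0],"rotation":[0,0,0]},{"delta_pos":[0,0,0],"rotation":[0,0,0]}]'; python3 plan.py
```

```text
time_s: 13.15
eef_pos: [0.5755, -0.1693, 0.0808]
eef_rot: [-0.0, 1.0, 0.023, 0.001]
wrist_force: [5.0, -0.2, -6.3]
opening: 0.267
0.5039626463891993 -0.1950596645985424 0.07280618324843571
t 13.15 grip: x 61.61 lat -0.02 z 16.45 F face 5.0 -0.4 -6.3 tq [ 0.18 -0.85  0.04] rotvec to go [-0.0002 -0.0015 -0.0002] open 0.267
time_s: 13.35
eef_pos: [0.5755, -0.1693, 0.0809]
eef_rot: [-0.0, 1.0, 0.023, 0.002]
wrist_force: [9.0, 0.5, -8.7]
opening: 0.269
0.5039626463891993 -0.1950596645985424 0.07280618324843571
t 13.35 grip: x 61.58 lat -0.04 z 16.55 F face 9.0 0.1 -8.7 tq [ 0.24 -1.48  0.11] rotvec to go [ 0.0001 -0.0036 -0.0002] open 0.269
```

Run:
```python
from h import *
a,s=cam("scene","pics/s7.png")
b,t=cam("side","pics/t7.png")
cv2.imwrite("pics/c7.png",np.hstack([cv2.resize(i,(400,400),interpolation=cv2.INTER_CUBIC) for i in (a[160:230,190:260,::-1],b[225:305,260:340,::-1])]))
```

```text
(no output)
```

View pics/c7.png

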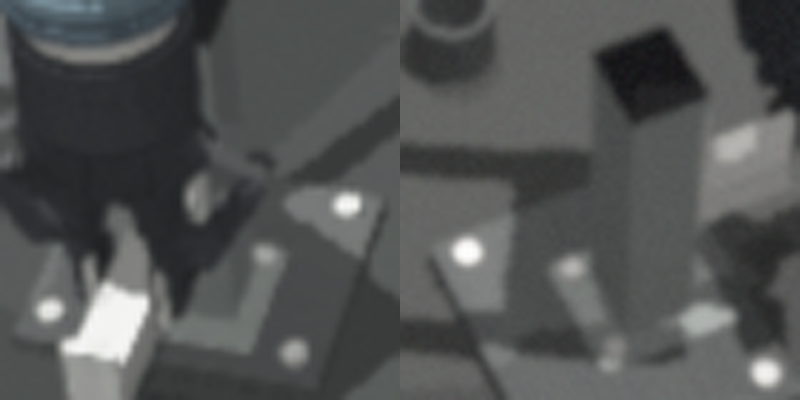

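Contact is at x≈61.6 mm, where the rear face should meet (bare claw tips would have stopped near 71). A small sideways wiggle will confirm the claws are captured.

```bash
python3 -m inch '[{"delta_pos":[0.15,0.1,0],"rotation":[0,0,0]},{"delta_pos":[0,0.1,0],"rotation":[0,0,0]},{"delta_pos":[0,0,0],"rotation":[0,0,0]}]'; python3 plan.py|tail -1
python3 -m inch '[{"delta_pos":[0,0.1,0],"rotation":[0,0,0]},{"delta_pos":[0,0,0],"rotation":[0,0,0]}]'; python3 plan.py|tail -1
```

```text
time_s: 13.75
eef_pos: [0.5755, -0.1699, 0.0807]
eef_rot: [-0.001, 1.0, 0.023, -0.0]
wrist_force: [3.9, 6.4, -3.4]
opening: 0.265
t 13.75 grip: x 61.64 lat -0.67 z 16.37 F face 4.1 6.3 -3.4 tq [ 0.81 -0.53 -0.35] rotvec to go [-0.0029  0.0001 -0.0008] open 0.265
time_s: 13.95
eef_pos: [0.5756, -0.17, 0.0807]
eef_rot: [-0.002, 1.0, 0.023, -0.0]
wrist_force: [4.6, 9.4, -2.4]
opening: 0.265
t 13.95 grip: x 61.67 lat -0.8 z 16.35 F face 5.0 9.2 -2.4 tq [ 1.28 -0.55 -0.53] rotvec to go [-0.0042  0.0002 -0.001 ] open 0.265
```

```bash
python3 -m inch '[{"delta_pos":[0.05,-0.2,0],"rotation":[0,0,0]},{"delta_pos":[0,-0.15,0],"rotation":[0,0,0]},{"delta_pos":[0,0,0],"rotation":[0,0,0]}]'; python3 plan.py|tail -1
python3 -m inch '[{"delta_pos":[0,-0.15,0],"rotation":[0,0,0]},{"delta_pos":[0,0,0],"rotation":[0,0,0]}]'; python3 plan.py|tail -1
python3 -m inch '[{"delta_pos":[0,-0.12,0],"rotation":[0,0,0]},{"delta_pos":[0,0,0],"rotation":[0,0,0]}]'; python3 plan.py|tail -1
```

```text
time_s: 14.25
eef_pos: [0.5754, -0.1689, 0.0805]
eef_rot: [-0.0, 1.0, 0.023, -0.0]
wrist_force: [1.0, 0.4, -3.8]
opening: 0.269
t 14.25 grip: x 61.61 lat 0.42 z 16.23 F face 1.0 0.3 -3.8 tq [ 0.05 -0.26 -0.03] rotvec to go [-0.0003  0.001   0.    ] open 0.269
time_s: 14.45
eef_pos: [0.5754, -0.1674, 0.0805]
eef_rot: [-0.0, 1.0, 0.023, -0.0]
wrist_force: [0.8, -0.8, -4.1]
opening: 0.271
t 14.45 grip: x 61.64 lat 1.9 z 16.18 F face 0.7 -0.8 -4.1 tq [ 0.01 -0.2   0.02] rotvec to go [-0.0005  0.0009 -0.0002] open 0.271
time_s: 14.65
eef_pos: [0.5753, -0.1664, 0.0805]
eef_rot: [0.0, 1.0, 0.023, -0.0]
wrist_force: [0.2, -2.3, -4.7]
opening: 0.262
t 14.65 grip: x 61.6 lat 2.86 z 16.17 F face 0.1 -2.3 -4.7 tq [-0.3  -0.14  0.11] rotvec to go [0.     0.0009 0.    ] open 0.262
```

The claws are captured: the walls are felt at about -0.6 and +2.7, which matches the 3 mm of play. I'll centre at +1.1 and start pressing down.

```bash
python3 -m inch '[{"delta_pos":[0.03,-0.0,0],"rotation":[0,0,0]},{"delta_pos":[0,0.17,0],"rotation":[0,0,0]},{"delta_pos":[0,0,0.15],"rotation":[0,0,0]},{"delta_pos":[0,0,0.15],"rotation":[0,0,0]},{"delta_pos":[0,0,0],"rotation":[0,0,0]}]'; python3 plan.py|tail -1
python3 -m inch '[{"delta_pos":[0,0,0.15],"rotation":[0,0,0]},{"delta_pos":[0,0,0.15],"rotation":[0,0,0]},{"delta_pos":[0,0,0],"rotation":[0,0,0]}]'; python3 plan.py|tail -1
```

```text
time_s: 15.15
eef_pos: [0.5762, -0.1677, 0.0776]
eef_rot: [-0.0, 1.0, 0.023, 0.0]
wrist_force: [2.1, 0.4, -2.5]
opening: 0.269
t 15.15 grip: x 62.45 lat 1.54 z 13.29 F face 2.1 0.3 -2.5 tq [ 0.04 -0.2   0.03] rotvec to go [-0.0006 -0.0001 -0.0002] open 0.269
time_s: 15.45
eef_pos: [0.5767, -0.168, 0.0751]
eef_rot: [0.0, 1.0, 0.023, 0.001]
wrist_force: [3.3, -0.2, -0.4]
opening: 0.268
t 15.45 grip: x 62.87 lat 1.24 z 10.79 F face 3.3 -0.4 -0.4 tq [ 0.02 -0.16  0.03] rotvec to go [ 0.0002 -0.001  -0.0001] open 0.268
```

```bash
python3 -m inch '[{"delta_pos":[0,0,0.15],"rotation":[0,0,0]},{"delta_pos":[0,0,0.15],"rotation":[0,0,0]},{"delta_pos":[0,0,0.1],"rotation":[0,0,0]}]'; python3 plan.py|tail -1
python3 -m inch '[{"delta_pos":[0,0,0.15],"rotation":[0,0,0]},{"delta_pos":[0,0,0.15],"rotation":[0,0,0]},{"delta_pos":[0,0,0],"rotation":[0,0,0]}]'; python3 plan.py|tail -1
```

```text
time_s: 15.75
eef_pos: [0.5763, -0.168, 0.0707]
eef_rot: [0.0, 1.0, 0.023, 0.0]
wrist_force: [4.3, -0.8, 0.8]
opening: 0.265
t 15.75 grip: x 62.46 lat 1.23 z 6.44 F face 4.2 -1.0 0.8 tq [ 0.01 -0.08  0.04] rotvec to go [ 0.0001 -0.0002 -0.    ] open 0.265
time_s: 16.05
eef_pos: [0.5765, -0.168, 0.0686]
eef_rot: [0.0, 1.0, 0.023, 0.0]
wrist_force: [2.6, 0.6, 7.5]
opening: 0.268
t 16.05 grip: x 62.68 lat 1.21 z 4.26 F face 2.7 0.5 7.5 tq [0.11 0.07 0.05] rotvec to go [ 0.0001 -0.0006 -0.0002] open 0.268
```

```bash
python3 -m inch '[{"delta_pos":[0,0,0.1],"rotation":[0,0,0]},{"delta_pos":[0,0,0.1],"rotation":[0,0,0]},{"delta_pos":[0,0,0],"rotation":[0,0,0]}]'; python3 plan.py|tail -1
python3 -m inch '[{"delta_pos":[0,0,0.1],"rotation":[0,0,0]},{"delta_pos":[0,0,0.1],"rotation":[0,0,0]},{"delta_pos":[0,0,0],"rotation":[0,0,0]}]'; python3 plan.py|tail -1
```

```text
time_s: 16.35
eef_pos: [0.5764, -0.1681, 0.0666]
eef_rot: [0.0, 1.0, 0.023, 0.0]
wrist_force: [1.1, 0.5, 8.7]
opening: 0.269
t 16.35 grip: x 62.61 lat 1.11 z 2.34 F face 1.1 0.5 8.7 tq [ 0.05  0.14 -0.03] rotvec to go [ 0.0003 -0.0005 -0.0001] open 0.269
time_s: 16.65
eef_pos: [0.5765, -0.1683, 0.066]
eef_rot: [0.0, 1.0, 0.023, 0.0]
wrist_force: [-1.7, 1.7, 19.3]
opening: 0.268
t 16.65 grip: x 62.69 lat 0.92 z 1.73 F face -1.6 1.7 19.3 tq [0.27 0.98 0.02] rotvec to go [ 0.0006 -0.0004 -0.    ] open 0.268
```

```bash
python3 -m inch '[{"delta_pos":[0,0,0.05],"rotation":[0,0,0]},{"delta_pos":[0,0,0],"rotation":[0,0,0]},{"delta_pos":[0,0,0],"rotation":[0,0,0]}]'; python3 plan.py|tail -1
python3 - <<'E'
from h import *
a,s=cam("scene","pics/s8.png")
b,t=cam("side","pics/t8.png");w,_=cam("wrist","pics/w8.png")
w5=cv2.imread("pics/w3.png")
cv2.imwrite("pics/c8.png",np.vstack([np.hstack([cv2.resize(i,(400,300),interpolation=cv2.INTER_CUBIC) for i in (a[155:230,185:285,::-1],b[220:295,270:370,::-1])]),np.hstack([cv2.resize(i[130:280,180:380],(400,300),interpolation=cv2.INTER_CUBIC) for i in (w5,w[:,:,::-1])])]))
for g in (cv2.imread("pics/w5.png"),w): print([int(x) for x in g[134:172:2,278].mean(1)])
E
```

```text
time_s: 16.95
eef_pos: [0.5765, -0.1683, 0.0659]
eef_rot: [0.0, 1.0, 0.023, 0.0]
wrist_force: [-4.3, 2.3, 21.9]
opening: 0.27
t 16.95 grip: x 62.73 lat 0.97 z 1.58 F face -4.2 2.5 21.9 tq [ 0.32  1.   -0.08] rotvec to go [ 0.0006 -0.0006 -0.0001] open 0.27
[126, 126, 130, 151, 151, 151, 151, 178, 202, 203, 203, 201, 200, 201, 200, 189, 182, 204, 204]
[146, 148, 150, 151, 164, 224, 255, 255, 255, 255, 255, 255, 255, 255, 240, 253, 255, 255, 255]
```

View pics/c8.png

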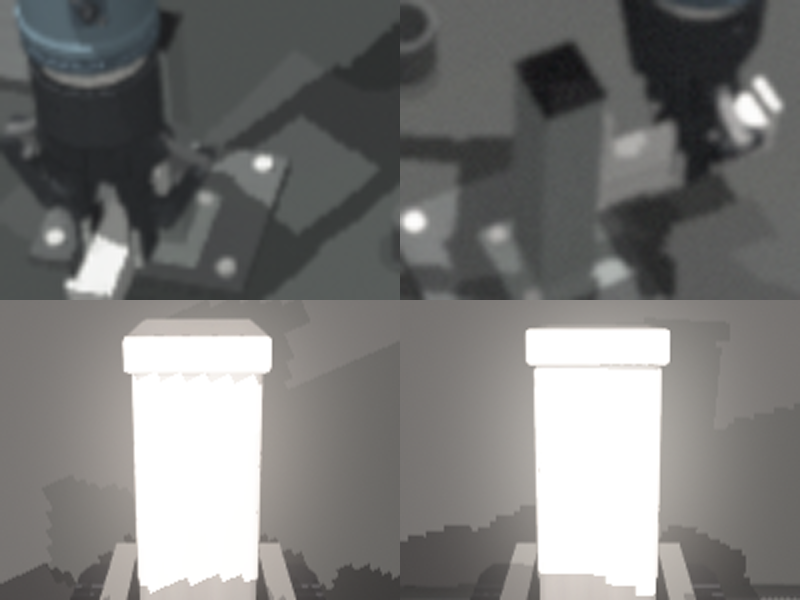

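Run:
```python
from h import *
T=camera("wrist")["T_tool_cam"]
for f in ["w3","w4","w5","w6","w8"]:
    im=cv2.imread(f"pics/{f}.png");g=cv2.GaussianBlur(cv2.cvtColor(im,cv2.COLOR_BGR2GRAY),(3,3),0).astype(float)
    o=[]
    for v in range(150,250,12):
        e=np.abs(np.diff(g[v]));a=235+np.argmax(e[235:265]);b=295+np.argmax(e[295:325]);o.append((v,int(a),int(b),int(b-a)))
    print(f,o)
    c=g[130:180,278];print("  rows of edges",[(130+i,int(c[i+1]-c[i])) for i in range(49) if abs(c[i+1]-c[i])>12])
```

```text
w3 [(150, 240, 315, 75), (162, 241, 315, 74), (174, 245, 310, 65), (186, 245, 310, 65), (198, 246, 310, 64), (210, 246, 309, 63), (222, 247, 309, 62), (234, 247, 309, 62), (246, 247, 308, 61)]
  rows of edges [(138, 18), (139, 19), (146, 15), (147, 27), (148, 16)]
w4 [(150, 240, 315, 75), (162, 241, 314, 73), (174, 245, 311, 66), (186, 246, 309, 63), (198, 246, 324, 78), (210, 246, 309, 63), (222, 247, 309, 62), (234, 247, 309, 62), (246, 247, 315, 68)]
  rows of edges [(147, 16), (148, 16), (166, 14)]
w5 [(150, 241, 317, 76), (162, 241, 314, 73), (174, 245, 310, 65), (186, 246, 319, 73), (198, 246, 309, 63), (210, 246, 309, 63), (222, 247, 309, 62), (234, 247, 309, 62), (246, 247, 308, 61)]
  rows of edges [(147, 16), (148, 16)]
w6 [(150, 241, 315, 74), (162, 241, 315, 74), (174, 245, 310, 65), (186, 246, 310, 64), (198, 246, 309, 63), (210, 247, 309, 62), (222, 247, 309, 62), (234, 247, 309, 62), (246, 247, 308, 61)]
  rows of edges [(146, 15), (147, 38), (148, 40), (149, 18), (164, -19), (165, -26), (167, 29), (168, 24)]
w8 [(150, 242, 314, 72), (162, 243, 313, 70), (174, 246, 310, 64), (186, 246, 310, 64), (198, 247, 309, 62), (210, 247, 309, 62), (222, 247, 309, 62), (234, 247, 308, 61), (246, 248, 308, 60)]
  rows of edges [(142, 21), (143, 34), (144, 26)]
```

The stop feels solid at about 26 N. The wrist view shows the end of the arm dipped slightly: its width went from 75 to 72 px, which is the sag the play allows. Rather than press harder, I'll unload and lift gently to test whether the catch holds.

```bash
python3 -m inch '[{"delta_pos":[0,0,-0.1],"rotation":[0,0,0]},{"delta_pos":[0,0,-0.1],"rotation":[0,0,0]},{"delta_pos":[0,0,0],"rotation":[0,0,0]}]'; python3 plan.py|tail -1
python3 -m inch '[{"delta_pos":[0,0,-0.1],"rotation":[0,0,0]},{"delta_pos":[0,0,-0.1],"rotation":[0,0,0]},{"delta_pos":[0,0,0],"rotation":[0,0,0]}]'; python3 plan.py|tail -1
python3 -m inch '[{"delta_pos":[0,0,-0.1],"rotation":[0,0,0]},{"delta_pos":[0,0,0],"rotation":[0,0,0]}]'; python3 plan.py|tail -1
```

```text
time_s: 17.45
eef_pos: [0.5765, -0.1682, 0.0662]
eef_rot: [0.0, 1.0, 0.023, 0.0]
wrist_force: [1.2, -0.1, 9.0]
opening: 0.269
t 17.45 grip: x 62.67 lat 1.08 z 1.92 F face 1.2 -0.1 9.0 tq [ 0.03 -0.07  0.06] rotvec to go [ 0.0004 -0.0009 -0.0001] open 0.269
time_s: 17.75
eef_pos: [0.5764, -0.1681, 0.0667]
eef_rot: [0.0, 1.0, 0.023, 0.001]
wrist_force: [6.6, -1.4, -1.2]
opening: 0.267
t 17.75 grip: x 62.64 lat 1.16 z 2.36 F face 6.5 -1.7 -1.2 tq [-0.25 -1.16  0.14] rotvec to go [ 0.0002 -0.001  -0.0001] open 0.267
time_s: 17.95
eef_pos: [0.5764, -0.168, 0.0669]
eef_rot: [-0.0, 1.0, 0.023, 0.001]
wrist_force: [8.9, -3.0, -6.5]
opening: 0.265
t 17.95 grip: x 62.62 lat 1.28 z 2.61 F face 8.8 -3.4 -6.5 tq [-0.38 -1.68  0.23] rotvec to go [-0.0001 -0.0011 -0.0002] open 0.265
```

```bash
python3 -m inch '[{"delta_pos":[0,0,-0.1],"rotation":[0,0,0]},{"delta_pos":[0,0,0],"rotation":[0,0,0]}]'; python3 plan.py|tail -1
python3 -m inch '[{"delta_pos":[0,0,-0.1],"rotation":[0,0,0]},{"delta_pos":[0,0,0],"rotation":[0,0,0]}]'; python3 plan.py|tail -1
```

```text
time_s: 18.15
eef_pos: [0.5764, -0.1678, 0.0675]
eef_rot: [-0.0, 1.0, 0.023, 0.001]
wrist_force: [9.0, -2.2, -9.4]
opening: 0.266
t 18.15 grip: x 62.6 lat 1.45 z 3.16 F face 8.9 -2.6 -9.4 tq [-0.32 -1.98  0.21] rotvec to go [-0.0005 -0.001  -0.0003] open 0.266
time_s: 18.35
eef_pos: [0.5764, -0.1675, 0.0683]
eef_rot: [-0.001, 1.0, 0.023, 0.0]
wrist_force: [10.1, -1.6, -10.1]
opening: 0.269
t 18.35 grip: x 62.59 lat 1.71 z 3.96 F face 10.0 -2.1 -10.1 tq [-0.21 -2.02  0.22] rotvec to go [-0.001  -0.001  -0.0005] open 0.269
```

```bash
python3 -m inch '[{"delta_pos":[0,0,-0.1],"rotation":[0,0,0]},{"delta_pos":[0,0,0],"rotation":[0,0,0]}]'; python3 plan.py|tail -1
python3 -m inch '[{"delta_pos":[0,0,-0.1],"rotation":[0,0,0]},{"delta_pos":[0,0,0],"rotation":[0,0,0]}]'; python3 plan.py|tail -1
python3 - <<'E'
from h import *
cam("wrist","pics/w9.png")
for f in ["w6","w8","w9"]:
    im=cv2.imread(f"pics/{f}.png");g=cv2.GaussianBlur(cv2.cvtColor(im,cv2.COLOR_BGR2GRAY),(3,3),0).astype(float)
    o=[]
    for v in range(150,250,12):
        e=np.abs(np.diff(g[v]));a=235+np.argmax(e[235:265]);b=295+np.argmax(e[295:325]);o.append(int(b-a))
    print(f,o)
    c=g[130:180,278];print("  rows of edges",[(130+i,int(c[i+1]-c[i])) for i in range(49) if abs(c[i+1]-c[i])>12])
E
```

```text
time_s: 18.55
eef_pos: [0.5764, -0.1673, 0.0693]
eef_rot: [-0.001, 1.0, 0.023, 0.0]
wrist_force: [10.0, -0.1, -7.9]
opening: 0.263
t 18.55 grip: x 62.63 lat 1.89 z 5.03 F face 10.0 -0.5 -7.9 tq [-0.05 -1.91  0.11] rotvec to go [-0.0012 -0.001  -0.0005] open 0.263
time_s: 18.75
eef_pos: [0.5764, -0.1672, 0.0705]
eef_rot: [-0.001, 1.0, 0.023, 0.0]
wrist_force: [10.0, 0.5, -8.3]
opening: 0.272
t 18.75 grip: x 62.61 lat 2.01 z 6.18 F face 10.0 0.0 -8.3 tq [ 0.02 -1.86  0.12] rotvec to go [-0.0015 -0.0009 -0.0006] open 0.272
w6 [74, 74, 65, 64, 63, 62, 62, 62, 61]
  rows of edges [(146, 15), (147, 38), (148, 40), (149, 18), (164, -19), (165, -26), (167, 29), (168, 24)]
w8 [72, 70, 64, 64, 62, 62, 62, 61, 60]
  rows of edges [(142, 21), (143, 34), (144, 26)]
w9 [73, 71, 64, 63, 63, 62, 62, 62, 61]
  rows of edges [(143, 15), (144, 31), (145, 23)]
```

The bracket lifts freely, so it isn't latched yet. The catch spring has pushed it out and pitched the nose down. I'll level it with a small nose-up turn, lean it lightly towards the face and press down again within the force limit.

```bash
python3 -m inch '[{"delta_pos":[0,0.07,0],"rotation":[0,0.015,0]},{"delta_pos":[-0.05,0,0.1],"rotation":[0,0.015,0]},{"delta_pos":[-0.05,0,0.1],"rotation":[0,0,0]},{"delta_pos":[0,0,0],"rotation":[0,0,0]}]'; python3 plan.py|tail -1
python3 -m inch '[{"delta_pos":[0,0,0.1],"rotation":[0,0,0]},{"delta_pos":[0,0,0.1],"rotation":[0,0,0]},{"delta_pos":[0,0,0],"rotation":[0,0,0]}]'; python3 plan.py|tail -1
```

```text
time_s: 19.2
eef_pos: [0.5767, -0.1679, 0.0707]
eef_rot: [-0.001, 1.0, 0.023, 0.017]
wrist_force: [9.4, 3.0, 2.9]
opening: 0.268
t 19.2 grip: x 62.63 lat 1.29 z 6.31 F face 9.5 2.6 2.9 tq [ 0.43 -1.   -0.15] rotvec to go [-0.0009 -0.0334 -0.0007] open 0.268
time_s: 19.5
eef_pos: [0.5769, -0.1682, 0.069]
eef_rot: [-0.001, 1.0, 0.023, 0.017]
wrist_force: [8.6, 2.8, 4.8]
opening: 0.265
t 19.5 grip: x 62.84 lat 0.99 z 4.63 F face 8.7 2.4 4.8 tq [ 0.39 -0.99 -0.08] rotvec to go [-0.0003 -0.0334 -0.0005] open 0.265
```

```bash
python3 -m inch '[{"delta_pos":[0,0,0.1],"rotation":[0,0,0]},{"delta_pos":[0,0,0.1],"rotation":[0,0,0]},{"delta_pos":[0,0,0],"rotation":[0,0,0]}]'; python3 plan.py|tail -1
python3 -m inch '[{"delta_pos":[0,0,0.1],"rotation":[0,0,0]},{"delta_pos":[0,0,0.05],"rotation":[0,0,0]},{"delta_pos":[0,0,0],"rotation":[0,0,0]}]'; python3 plan.py|tail -1
```

```text
time_s: 19.8
eef_pos: [0.577, -0.1684, 0.0676]
eef_rot: [-0.0, 1.0, 0.023, 0.017]
wrist_force: [6.7, 2.6, 8.5]
opening: 0.272
t 19.8 grip: x 62.93 lat 0.76 z 3.29 F face 6.8 2.3 8.5 tq [ 0.4  -0.74 -0.06] rotvec to go [ 0.0002 -0.0335 -0.0003] open 0.272
time_s: 20.1
eef_pos: [0.5771, -0.1685, 0.0672]
eef_rot: [-0.0, 1.0, 0.023, 0.017]
wrist_force: [3.3, 4.4, 16.8]
opening: 0.268
t 20.1 grip: x 62.99 lat 0.66 z 2.82 F face 3.5 4.2 16.8 tq [ 0.58  0.08 -0.09] rotvec to go [ 0.0003 -0.0333 -0.0003] open 0.268
```

It stops firmly again at z≈2.8 without a clear snap. The hooks are well engaged, so I'll unload, let go, back off and look at the catch directly.

```bash
python3 -m inch '[{"delta_pos":[0.05,0,-0.1],"rotation":[0,0,0]},{"delta_pos":[0,0,-0.1],"rotation":[0,0,0]},{"delta_pos":[0,0,0],"rotation":[0,0,0]}]'; python3 plan.py|tail -1
python3 -m inch '[{"delta_pos":[0,0,0],"rotation":[0,0,0]},{"delta_pos":[0,0,0],"rotation":[0,0,0]},{"delta_pos":[0,0,0],"rotation":[0,0,0]},{"delta_pos":[0,0,-0.5],"rotation":[0,0,0]},{"delta_pos":[0,0,-2],"rotation":[0,0,0]},{"delta_pos":[0,0,-3],"rotation":[0,0,0]},{"delta_pos":[2,0,-3],"rotation":[0,0,0]},{"delta_pos":[3,0,-3],"rotation":[0,0,0]},{"delta_pos":[2,0,-1],"rotation":[0,-0.1,0]},{"delta_pos":[0,0,0],"rotation":[0,-0.1,0]}]' 6
python3 -m inch '[{"delta_pos":[0,0,0],"rotation":[0,-0.14,0]},{"delta_pos":[0,0,0],"rotation":[0,-0.14,0]},{"delta_pos":[0,0,0],"rotation":[0,-0.14,0]},{"delta_pos":[0,0,0],"rotation":[0,0,0]},{"delta_pos":[0,0,0],"rotation":[0,0,0]}]'
python3 - <<'E'
from h import *
cam("wrist","pics/w10.png");a,_=cam("scene","pics/s10.png")
E
```

```text
time_s: 20.4
eef_pos: [0.577, -0.1684, 0.0676]
eef_rot: [-0.0, 1.0, 0.023, 0.016]
wrist_force: [5.6, 1.2, 6.2]
opening: 0.267
t 20.4 grip: x 62.91 lat 0.76 z 3.22 F face 5.6 1.0 6.2 tq [ 0.26 -0.79 -0.01] rotvec to go [ 0.     -0.0326 -0.0004] open 0.267
time_s: 21.4
eef_pos: [0.6445, -0.1662, 0.1979]
eef_rot: [0.003, 0.996, 0.023, -0.084]
wrist_force: [0.4, 0.2, -0.5]
opening: 0.703
time_s: 21.9
eef_pos: [0.6414, -0.1652, 0.1908]
eef_rot: [0.006, 0.956, 0.022, -0.292]
wrist_force: [-0.2, -0.3, 0.4]
opening: 0.703
```

View pics/w10.png

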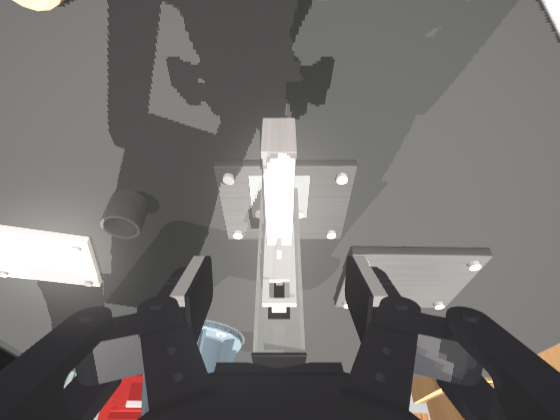

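Run:
```python
import cv2
im=cv2.imread("pics/w10.png");cv2.imwrite("pics/w10c.png",cv2.resize(im[230:355,230:330],None,fx=6,fy=4.8,interpolation=cv2.INTER_CUBIC))
```

```text
(no output)
```

View pics/w10c.png

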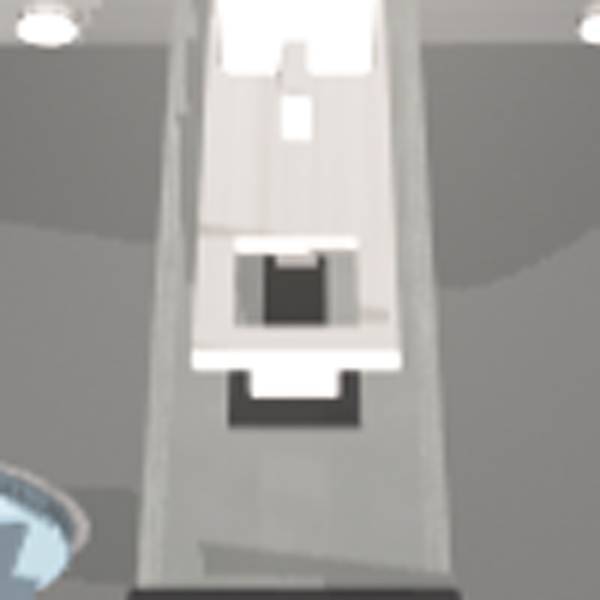

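The bar's top edge runs unbroken at crop rows 350-370, which is picture row about 307, with the nose showing just above it. So the catch isn't over the bar yet. I'll measure how far there is to go.

Run:
```python
from plan import *
d=load("pics/w10.npz")
Q=lambda a,b:(230+a/6,230+b/4.8)
for nm,(a,b),off in [("bar rear top L",(192,369),0),("bar rear top R",(402,369),0),("bar rear top L off2",(192,369),.002),("bar front top L",(192,350),.005),("bar front top R",(402,350),.005),("nose top",(295,398),0),("nose top off4",(295,398),.004),("winL",(229,428),0),("winR",(360,428),0),("postL",(150,440),0),("postR",(440,440),0),("plateL low",(205,100),.005),("plateR low",(388,100),.005),("win bottom rear",(297,265),0)]:
    X=onplane(d,*Q(a,b),n*(FACE+off),n);print(nm,"lat",round((X@l-LAT)*1e3,1),"z-ZM",round((X[2]-ZM)*1e3,1))
# arm line / end
d5=load("pics/w5.npz")
for q in [(243,423),(287,423),(243,465),(287,465),(238,478),(298,478)]:
    X=onplane(d5,*P(*q),n*(FACE+.0),n);print("w5 catch",q,round((X@l-LAT)*1e3,1),round((X[2]-ZM)*1e3,1))
im=cv2.imread("pics/w10.png")
for z in (.07,.075,.08,.085): print(z,[ (onz(d,278,r,z)@n-FACE).round(4) for r in (119,155)])
cv2.imwrite("pics/w10d.png",cv2.resize(im[105:255,240:320],None,fx=5,fy=4,interpolation=cv2.INTER_CUBIC))
```

```text
bar rear top L lat 14.8 z-ZM 78.6
bar rear top R lat -14.4 z-ZM 78.6
bar rear top L off2 lat 14.7 z-ZM 79.5
bar front top L lat 14.7 z-ZM 77.4
bar front top R lat -14.3 z-ZM 77.3
nose top lat 0.5 z-ZM 83.9
nose top off4 lat 0.5 z-ZM 85.6
winL lat 9.5 z-ZM 89.2
winR lat -8.4 z-ZM 89.1
postL lat 20.1 z-ZM 91.3
postR lat -19.2 z-ZM 91.2
plateL low lat 14.5 z-ZM 26.2
plateR low lat -13.8 z-ZM 26.1
win bottom rear lat 0.2 z-ZM 58.6
w5 catch (243, 423) 5.1 70.6
w5 catch (287, 423) -8.6 70.6
w5 catch (243, 465) 7.3 84.6
w5 catch (287, 465) -6.0 84.6
w5 catch (238, 478) 9.5 88.7
w5 catch (298, 478) -8.5 88.8
0.07 [np.float64(0.1281), np.float64(0.0954)]
0.075 [np.float64(0.1316), np.float64(0.0996)]
0.08 [np.float64(0.135), np.float64(0.1039)]
0.085 [np.float64(0.1385), np.float64(0.1081)]
```

View pics/w10d.png

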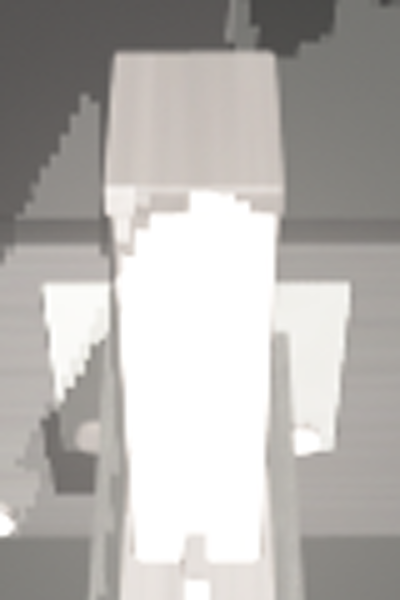

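The bar's top is about 6.6 mm above home, and its lower edge has already passed the nose. So the stop was friction binding: pressing 60 mm out from the face levers the claws. I'll shut the fingers, keep the tool tilted outward, and press on the arm's top right next to the rear plate, where the lever is short.

```bash
cat > p2.py <<'E'
import plan,sys
from plan import *
plan.OFF=np.zeros(3)
x,la,z=map(float,sys.argv[1:4])
show();todo(x,la,z)
o,M,g=st();print("tool axes in (n,l,z):",(np.array([n,l,[0,0,1]])@M).round(3).tolist())
E
python3 p2.py .028 0.000 .036
```

```text
t 22.0 grip: x 129.61 lat -0.13 z 122.62 F face -0.5 -0.4 1.2 tq [ 0.   -0.26 -0.01] rotvec to go [ 3.000e-04  5.866e-01 -6.000e-04] open 0.706
tool delta cm [-3.670e+00 -1.000e-02  1.284e+01] in down frame [-1.016e+01 -1.000e-02  8.660e+00]
tool axes in (n,l,z): [[0.833, -0.0, -0.554], [-0.001, -1.0, -0.0], [-0.554, 0.0, -0.833]]
```

```bash
python3 -m inch '[{"delta_pos":[0,0,0],"rotation":[0,0,0]},{"delta_pos":[-0.6,0,2],"rotation":[0,0,0]},{"delta_pos":[-1,0,3.4],"rotation":[0,0,0]},{"delta_pos":[-1,0,3.4],"rotation":[0,0,0]},{"delta_pos":[-0.7,0,2.8],"rotation":[0,0,0]},{"delta_pos":[-0.3,0,1.2],"rotation":[0,0,0]},{"delta_pos":[0,0,0],"rotation":[0,0,0]},{"delta_pos":[0,0,0],"rotation":[0,0,0]}]' 0
python3 p2.py .028 0.000 .021
python3 - <<'E'
from h import *
cam("wrist","pics/w11.png")
E
```

```text
time_s: 22.8
eef_pos: [0.5415, -0.1706, 0.1096]
eef_rot: [0.007, 0.957, 0.022, -0.289]
wrist_force: [0.3, -0.2, 0.6]
opening: -0.002
t 22.8 grip: x 29.15 lat -0.24 z 36.84 F face 0.3 -0.2 0.6 tq [-0.03 -0.3  -0.01] rotvec to go [ 0.0008  0.5867 -0.0009] open -0.002
tool delta cm [ 0.78 -0.03  1.38] in down frame [-0.11 -0.02  1.58]
tool axes in (n,l,z): [[0.833, -0.001, -0.554], [-0.001, -1.0, -0.0], [-0.554, 0.001, -0.833]]
```

View pics/w11.png

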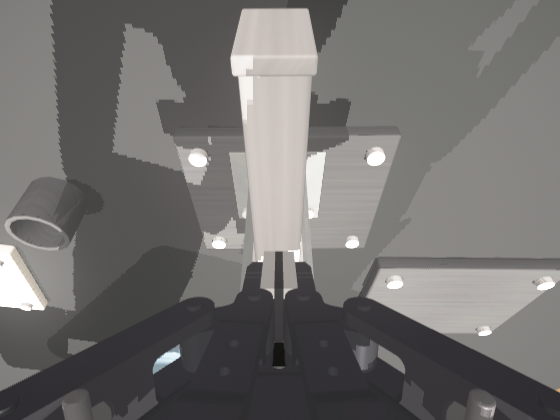

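The closed fingertips are centred over the arm at about (279,270), just in front of the rear plate. I'll press straight down in small steps.

```bash
python3 -m inch '[{"delta_pos":[0.22,0,0.33],"rotation":[0,0,0]},{"delta_pos":[0.22,0,0.33],"rotation":[0,0,0]},{"delta_pos":[0.11,0,0.17],"rotation":[0,0,0]},{"delta_pos":[0,0,0],"rotation":[0,0,0]}]'; python3 p2.py .028 0 .021|head -1
python3 -m inch '[{"delta_pos":[0.11,0,0.17],"rotation":[0,0,0]},{"delta_pos":[0.11,0,0.17],"rotation":[0,0,0]},{"delta_pos":[0,0,0],"rotation":[0,0,0]}]'; python3 p2.py .028 0 .021|head -1
```

```text
time_s: 23.25
eef_pos: [0.5409, -0.17, 0.0973]
eef_rot: [0.006, 0.956, 0.022, -0.291]
wrist_force: [0.2, -0.5, 1.7]
opening: -0.002
t 23.25 grip: x 28.54 lat 0.34 z 24.48 F face 0.1 -0.5 1.7 tq [ 0.04 -0.13 -0.03] rotvec to go [-5.000e-04  5.907e-01  2.000e-04] open -0.002
time_s: 23.55
eef_pos: [0.5411, -0.1703, 0.0963]
eef_rot: [0.007, 0.956, 0.022, -0.291]
wrist_force: [-1.9, 1.5, 16.1]
opening: 0.006
t 23.55 grip: x 28.71 lat 0.08 z 23.52 F face -1.8 1.6 16.1 tq [ 0.29  1.39 -0.17] rotvec to go [ 0.0006  0.591  -0.0006] open 0.006
```

```bash
python3 -m inch '[{"delta_pos":[0.06,0,0.08],"rotation":[0,0,0]},{"delta_pos":[0,0,0],"rotation":[0,0,0]}]'; python3 p2.py .028 0 .021|head -1
python3 -m inch '[{"delta_pos":[0.06,0,0.08],"rotation":[0,0,0]},{"delta_pos":[0,0,0],"rotation":[0,0,0]}]'; python3 p2.py .028 0 .021|head -1
```

```text
time_s: 23.75
eef_pos: [0.5411, -0.1703, 0.0962]
eef_rot: [0.007, 0.956, 0.022, -0.291]
wrist_force: [-2.3, 2.8, 20.4]
opening: -0.002
t 23.75 grip: x 28.73 lat 0.05 z 23.35 F face -2.2 2.9 20.4 tq [ 0.27  1.91 -0.25] rotvec to go [ 0.0008  0.5913 -0.0008] open -0.002
time_s: 23.95
eef_pos: [0.5412, -0.1704, 0.096]
eef_rot: [0.007, 0.956, 0.022, -0.291]
wrist_force: [-2.2, 2.0, 24.1]
opening: 0.002
t 23.95 grip: x 28.81 lat -0.01 z 23.19 F face -2.1 2.1 24.1 tq [ 0.36  2.29 -0.3 ] rotvec to go [ 0.0011  0.5915 -0.001 ] open 0.002
```

It's still stuck at 24 N with a 28 mm lever. A better idea is to press on the top bar itself with the fingers about 17 mm apart, one either side of the 12 mm nose. The lever is then almost zero, and with the tool vertical the gripper body stays above the upright's top.

```bash
python3 -m inch '[{"delta_pos":[-0.3,0,-0.4],"rotation":[0,0,0]},{"delta_pos":[-0.3,0,-2],"rotation":[0,0,0]},{"delta_pos":[-0.3,0,-3],"rotation":[0,0,0]},{"delta_pos":[-0.3,0,-3],"rotation":[0,0,0]},{"delta_pos":[0,0,-1],"rotation":[0,0.11,0]},{"delta_pos":[0,0,0],"rotation":[0,0.14,0]},{"delta_pos":[0,0,0],"rotation":[0,0.14,0]},{"delta_pos":[0,0,0],"rotation":[0,0.14,0]},{"delta_pos":[0,0,0],"rotation":[0,0.06,0]},{"delta_pos":[0,0,0],"rotation":[0,0,0]}]' 1.7
python3 p2.py .014 0.0006 .100
```

```text
time_s: 24.95
eef_pos: [0.5816, -0.1682, 0.1764]
eef_rot: [-0.0, 1.0, 0.022, -0.0]
wrist_force: [-0.6, 0.3, 0.2]
opening: 0.196
t 24.95 grip: x 69.27 lat 0.3 z 103.56 F face -0.6 0.3 0.2 tq [0.01 0.02 0.02] rotvec to go [-0.0006  0.0002 -0.0013] open 0.196
tool delta cm [-5.53 -0.02  0.36] in down frame [-5.53 -0.03  0.36]
tool axes in (n,l,z): [[1.0, -0.001, -0.0], [-0.001, -1.0, 0.001], [-0.0, -0.001, -1.0]]
```

```bash
python3 -m inch '[{"delta_pos":[-1,0,0],"rotation":[0,0,0]},{"delta_pos":[-2,0,0],"rotation":[0,0,0]},{"delta_pos":[-1.2,0,0.3],"rotation":[0,0,0]},{"delta_pos":[0,0,0],"rotation":[0,0,0]},{"delta_pos":[0,0,0],"rotation":[0,0,0]}]'
python3 p2.py .014 0.0006 .085
python3 - <<'E'
from h import *
w,_=cam("wrist","pics/w12.png")
b,t=cam("side","pics/t12.png")
cv2.imwrite("pics/c12.png",np.hstack([cv2.resize(b[190:310,250:370,::-1],(400,400),interpolation=cv2.INTER_CUBIC),cv2.resize(w[160:420,150:410,::-1],(400,400))]))
E
```

```text
time_s: 25.45
eef_pos: [0.5414, -0.1701, 0.1729]
eef_rot: [-0.0, 1.0, 0.023, -0.001]
wrist_force: [-0.1, -0.5, 0.9]
opening: 0.197
t 25.45 grip: x 29.09 lat 0.2 z 100.04 F face -0.1 -0.5 0.9 tq [-0.    0.03  0.07] rotvec to go [-0.0008  0.0015 -0.0001] open 0.197
tool delta cm [-1.51 -0.04  1.51] in down frame [-1.51 -0.04  1.5 ]
tool axes in (n,l,z): [[1.0, -0.0, -0.001], [-0.0, -1.0, 0.001], [-0.001, -0.001, -1.0]]
```

View pics/c12.png

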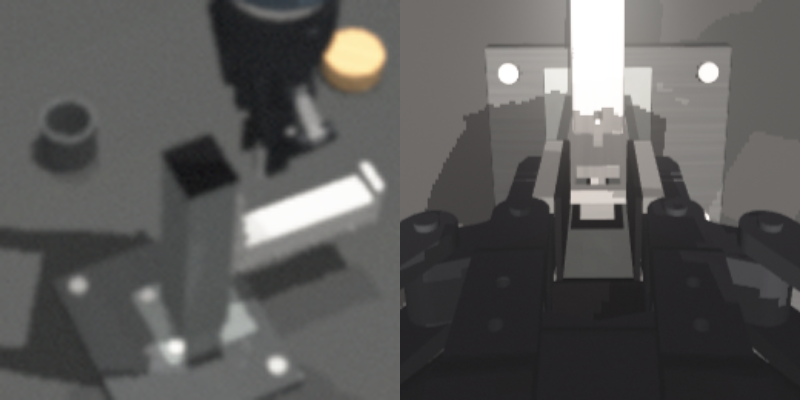

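The wrist view shows the bar between and under the fingertips at crop (600,197), with the nose just above it between the fingers at (600,212). I'll move in over the bar and press.

```bash
python3 -m inch '[{"delta_pos":[-0.7,-0.04,0],"rotation":[0,0,0]},{"delta_pos":[-0.5,0,0.3],"rotation":[0,0,0]},{"delta_pos":[-0.25,0,0.4],"rotation":[0,0,0]},{"delta_pos":[0,0,0],"rotation":[0,0,0]}]'; python3 p2.py .014 0.0006 .081
python3 -m inch '[{"delta_pos":[0,0,0.3],"rotation":[0,0,0]},{"delta_pos":[0,0,0.2],"rotation":[0,0,0]},{"delta_pos":[0,0,0],"rotation":[0,0,0]}]'; python3 p2.py .014 0.0006 .081|head -2
```

```text
time_s: 25.95
eef_pos: [0.5257, -0.1701, 0.1652]
eef_rot: [-0.001, 1.0, 0.023, -0.001]
wrist_force: [0.3, 0.5, -0.2]
opening: 0.2
t 25.95 grip: x 13.4 lat 0.95 z 92.44 F face 0.3 0.5 -0.2 tq [ 0.07 -0.   -0.01] rotvec to go [-0.0013  0.0018 -0.0003] open 0.2
tool delta cm [0.06 0.04 1.14] in down frame [0.06 0.04 1.14]
tool axes in (n,l,z): [[1.0, -0.0, -0.002], [-0.0, -1.0, 0.001], [-0.002, -0.001, -1.0]]
time_s: 26.25
eef_pos: [0.5264, -0.1702, 0.1606]
eef_rot: [-0.0, 1.0, 0.023, -0.001]
wrist_force: [0.2, -0.3, 0.7]
opening: 0.201
t 26.25 grip: x 14.04 lat 0.79 z 87.82 F face 0.2 -0.3 0.7 tq [ 0.03  0.01 -0.04] rotvec to go [-0.0009  0.0012 -0.0001] open 0.201
tool delta cm [-0.    0.02  0.68] in down frame [-0.    0.02  0.68]
```

```bash
python3 -m inch '[{"delta_pos":[0,0,0.2],"rotation":[0,0,0]},{"delta_pos":[0,0,0.2],"rotation":[0,0,0]},{"delta_pos":[0,0,0],"rotation":[0,0,0]}]'; python3 p2.py .014 0.0006 .081|head -1
python3 -m inch '[{"delta_pos":[0,0,0.2],"rotation":[0,0,0]},{"delta_pos":[0,0,0.1],"rotation":[0,0,0]},{"delta_pos":[0,0,0],"rotation":[0,0,0]}]'; python3 p2.py .014 0.0006 .081|head -1
```

```text
time_s: 26.55
eef_pos: [0.5264, -0.1702, 0.1567]
eef_rot: [-0.0, 1.0, 0.023, -0.001]
wrist_force: [-0.4, 0.1, -0.3]
opening: 0.2
t 26.55 grip: x 14.01 lat 0.81 z 83.85 F face -0.3 0.1 -0.3 tq [-0.01  0.04  0.03] rotvec to go [-0.0009  0.0012 -0.0001] open 0.2
time_s: 26.85
eef_pos: [0.5264, -0.1703, 0.1538]
eef_rot: [-0.0, 1.0, 0.023, -0.0]
wrist_force: [0.0, 0.4, 0.0]
opening: 0.199
t 26.85 grip: x 14.05 lat 0.74 z 81.01 F face 0.0 0.4 0.0 tq [-0.04  0.06 -0.04] rotvec to go [-0.0008  0.001  -0.0002] open 0.199
```

```bash
python3 -m inch '[{"delta_pos":[0,0,0.1],"rotation":[0,0,0]},{"delta_pos":[0,0,0.1],"rotation":[0,0,0]},{"delta_pos":[0,0,0],"rotation":[0,0,0]}]'; python3 p2.py .014 0.0006 .081|head -1
python3 -m inch '[{"delta_pos":[0,0,0.1],"rotation":[0,0,0]},{"delta_pos":[0,0,0.1],"rotation":[0,0,0]},{"delta_pos":[0,0,0],"rotation":[0,0,0]}]'; python3 p2.py .014 0.0006 .081|head -1
python3 - <<'E'
from h import *
w,_=cam("wrist","pics/w13.png")
cv2.imwrite("pics/c13.png",cv2.resize(w[200:400,180:380,::-1],(600,600),interpolation=cv2.INTER_CUBIC))
E
```

```text
time_s: 27.15
eef_pos: [0.5267, -0.1704, 0.1523]
eef_rot: [-0.0, 1.0, 0.023, -0.0]
wrist_force: [-0.9, -0.7, 2.8]
opening: 0.202
t 27.15 grip: x 14.31 lat 0.59 z 79.53 F face -0.9 -0.6 2.8 tq [0.11 0.04 0.05] rotvec to go [-0.0004  0.0004 -0.0001] open 0.202
time_s: 27.45
eef_pos: [0.5271, -0.1706, 0.1519]
eef_rot: [0.0, 1.0, 0.023, 0.0]
wrist_force: [-3.7, 2.2, 13.0]
opening: 0.201
t 27.45 grip: x 14.74 lat 0.43 z 79.14 F face -3.6 2.4 13.0 tq [ 0.39  0.83 -0.08] rotvec to go [ 0.0003 -0.0006  0.    ] open 0.201
```

View pics/c13.png

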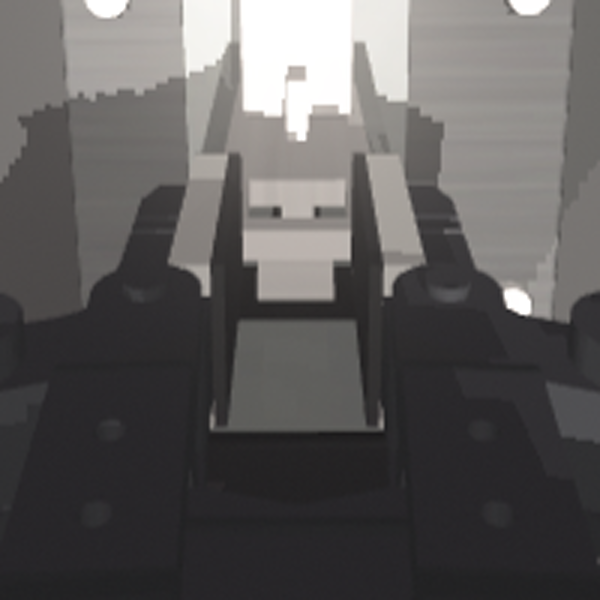

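The fingertips are on the bar, straddling the nose at crop (295,280). I'll go on pressing.

```bash
python3 -m inch '[{"delta_pos":[0,0,0.1],"rotation":[0,0,0]},{"delta_pos":[0,0,0],"rotation":[0,0,0]}]'; python3 p2.py .014 0.0006 .081|head -1
python3 -m inch '[{"delta_pos":[0,0,0.1],"rotation":[0,0,0]},{"delta_pos":[0,0,0],"rotation":[0,0,0]}]'; python3 p2.py .014 0.0006 .081|head -1
```

```text
time_s: 27.7
eef_pos: [0.5273, -0.1707, 0.1518]
eef_rot: [0.0, 1.0, 0.023, 0.001]
wrist_force: [-5.9, 2.8, 17.4]
opening: 0.199
t 27.7 grip: x 14.94 lat 0.3 z 78.97 F face -5.7 3.1 17.4 tq [0.54 1.03 0.01] rotvec to go [ 0.0007 -0.0011  0.0001] open 0.199
time_s: 27.9
eef_pos: [0.5273, -0.171, 0.1512]
eef_rot: [0.001, 1.0, 0.023, 0.001]
wrist_force: [-6.2, 1.0, 19.4]
opening: 0.199
t 27.9 grip: x 14.92 lat -0.05 z 78.36 F face -6.1 1.2 19.4 tq [ 0.44  1.27 -0.03] rotvec to go [ 0.0015 -0.0012  0.0002] open 0.199
```

```bash
python3 -m inch '[{"delta_pos":[0,0,0.1],"rotation":[0,0,0]},{"delta_pos":[0,0,0],"rotation":[0,0,0]}]'; python3 p2.py .014 0.0006 .081|head -1
python3 -m inch '[{"delta_pos":[0,0,0.1],"rotation":[0,0,0]},{"delta_pos":[0,0,0],"rotation":[0,0,0]}]'; python3 p2.py .014 0.0006 .081|head -1
```

```text
time_s: 28.1
eef_pos: [0.5274, -0.1713, 0.1507]
eef_rot: [0.001, 1.0, 0.023, 0.001]
wrist_force: [-8.7, 2.5, 22.9]
opening: 0.2
t 28.1 grip: x 15.01 lat -0.28 z 77.93 F face -8.5 2.8 22.9 tq [ 0.44  1.53 -0.08] rotvec to go [ 0.0019 -0.0014  0.0002] open 0.2
time_s: 28.3
eef_pos: [0.5275, -0.1715, 0.15]
eef_rot: [0.001, 1.0, 0.023, 0.001]
wrist_force: [-10.2, 2.2, 23.5]
opening: 0.2
t 28.3 grip: x 15.05 lat -0.51 z 77.22 F face -10.1 2.6 23.5 tq [0.35 1.68 0.04] rotvec to go [ 0.0024 -0.0015  0.0003] open 0.2
```

It's sliding down now, from 79 to 77.2. The tips have drifted sideways and outward a little, so I'll correct that and go on.

```bash
python3 -m inch '[{"delta_pos":[-0.1,-0.05,0],"rotation":[0,0,0]},{"delta_pos":[-0.05,-0.05,0],"rotation":[0,0,0]},{"delta_pos":[0,0,0.1],"rotation":[0,0,0]},{"delta_pos":[0,0,0],"rotation":[0,0,0]}]'; python3 p2.py .014 0.0006 .081|head -1
python3 -m inch '[{"delta_pos":[0,0,0.1],"rotation":[0,0,0]},{"delta_pos":[0,0,0],"rotation":[0,0,0]}]'; python3 p2.py .014 0.0006 .081|head -1
```

```text
time_s: 28.7
eef_pos: [0.5267, -0.171, 0.1487]
eef_rot: [0.002, 1.0, 0.023, 0.002]
wrist_force: [-4.5, 0.4, 19.6]
opening: 0.204
t 28.7 grip: x 14.36 lat 0.05 z 75.89 F face -4.4 0.6 19.6 tq [0.01 0.91 0.07] rotvec to go [ 0.0033 -0.0035  0.0001] open 0.204
time_s: 28.9
eef_pos: [0.5268, -0.171, 0.1485]
eef_rot: [0.002, 1.0, 0.023, 0.002]
wrist_force: [-7.7, -0.1, 25.0]
opening: 0.2
t 28.9 grip: x 14.46 lat -0.01 z 75.67 F face -7.7 0.2 25.0 tq [0.2  1.26 0.06] rotvec to go [ 0.0035 -0.0037  0.0002] open 0.2
```

```bash
python3 -m inch '[{"delta_pos":[-0.1,-0.05,0],"rotation":[0,0,0]},{"delta_pos":[-0.05,0.1,0],"rotation":[0,0,0]},{"delta_pos":[0,-0.07,0.05],"rotation":[0,0,0]},{"delta_pos":[0,0,0],"rotation":[0,0,0]}]'; python3 p2.py .014 0.0006 .081|head -1
python3 -m inch '[{"delta_pos":[-0.05,0,0.05],"rotation":[0,0,0]},{"delta_pos":[0,0,0],"rotation":[0,0,0]}]'; python3 p2.py .014 0.0006 .081|head -1
```

```text
time_s: 29.3
eef_pos: [0.5269, -0.1711, 0.1485]
eef_rot: [0.002, 1.0, 0.023, 0.004]
wrist_force: [-0.5, 1.7, 23.5]
opening: 0.196
t 29.3 grip: x 14.47 lat -0.05 z 75.71 F face -0.4 1.7 23.5 tq [0.28 0.47 0.1 ] rotvec to go [ 0.0044 -0.0072  0.0002] open 0.196
time_s: 29.5
eef_pos: [0.5269, -0.171, 0.1485]
eef_rot: [0.002, 1.0, 0.023, 0.004]
wrist_force: [0.5, 1.5, 25.3]
opening: 0.193
t 29.5 grip: x 14.51 lat -0.03 z 75.71 F face 0.5 1.5 25.3 tq [0.34 0.45 0.02] rotvec to go [ 0.0046 -0.0085  0.0003] open 0.193
```

Run:
```python
from h import *
w,_=cam("wrist","pics/w14.png")
cv2.imwrite("pics/c14.png",cv2.resize(w[220:380,200:360,::-1],(600,600),interpolation=cv2.INTER_CUBIC))
```

```text
(no output)
```

View pics/c14.png

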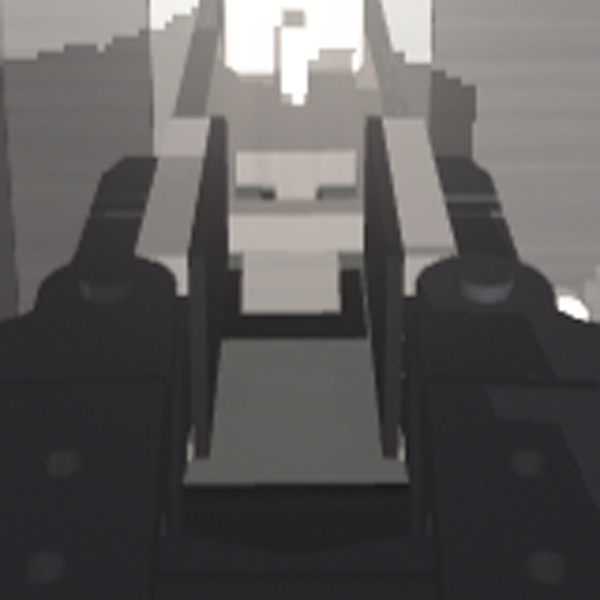

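```bash
python3 -m inch '[{"delta_pos":[0.05,0.05,0.05],"rotation":[0,0,0]},{"delta_pos":[0.05,-0.1,0],"rotation":[0,0,0]},{"delta_pos":[0,0,0],"rotation":[0,0,0]}]'; python3 p2.py .014 0.0006 .081|head -1
python3 -m inch '[{"delta_pos":[0,-0.05,0],"rotation":[0,0,0]},{"delta_pos":[0,0,0],"rotation":[0,0,0]}]'; python3 p2.py .014 0.0006 .081|head -1
```

```text
time_s: 29.85
eef_pos: [0.5269, -0.171, 0.1484]
eef_rot: [0.003, 1.0, 0.023, 0.003]
wrist_force: [-5.3, -0.0, 29.8]
opening: 0.201
t 29.85 grip: x 14.49 lat -0.03 z 75.55 F face -5.3 0.2 29.8 tq [0.18 1.31 0.05] rotvec to go [ 0.0054 -0.0061  0.0003] open 0.201
time_s: 30.05
eef_pos: [0.5269, -0.171, 0.1484]
eef_rot: [0.003, 1.0, 0.023, 0.003]
wrist_force: [-6.5, -2.2, 28.5]
opening: 0.2
t 30.05 grip: x 14.51 lat 0.03 z 75.58 F face -6.6 -1.9 28.5 tq [-0.09  1.22  0.05] rotvec to go [ 0.0061 -0.0063  0.0002] open 0.2
```

That's a firm stop at 29 N, so I'll back off and look again from the earlier viewpoint.

```bash
python3 -m inch '[{"delta_pos":[0,0,-0.3],"rotation":[0,0,0]},{"delta_pos":[0,0,-0.7],"rotation":[0,0,0]},{"delta_pos":[1.5,0,-1],"rotation":[0,0,0]},{"delta_pos":[3.5,0,-1.5],"rotation":[0,0,0]},{"delta_pos":[3.5,0,-1],"rotation":[0,0,0]},{"delta_pos":[3,0,0],"rotation":[0,-0.1,0]},{"delta_pos":[0,0,0],"rotation":[0,-0.14,0]},{"delta_pos":[0,0,0],"rotation":[0,-0.14,0]},{"delta_pos":[0,0,0],"rotation":[0,-0.14,0]},{"delta_pos":[0,0,0],"rotation":[0,-0.07,0]}]' 6
python3 -m inch '[{"delta_pos":[0,0,0],"rotation":[0,0,0]},{"delta_pos":[0,0,0],"rotation":[0,0,0]}]'
python3 p2.py .1296 0 .1226
python3 - <<'E'
from h import *
cam("wrist","pics/w15.png")
im=cv2.imread("pics/w15.png");cv2.imwrite("pics/w15c.png",cv2.resize(im[230:355,230:330],None,fx=6,fy=4.8,interpolation=cv2.INTER_CUBIC))
E
```

```text
time_s: 31.05
eef_pos: [0.6389, -0.1624, 0.1853]
eef_rot: [0.006, 0.955, 0.022, -0.295]
wrist_force: [1.0, 1.0, -0.4]
opening: 0.703
time_s: 31.25
eef_pos: [0.6387, -0.1629, 0.1862]
eef_rot: [0.006, 0.956, 0.022, -0.291]
wrist_force: [0.3, 0.4, 0.3]
opening: 0.704
t 31.25 grip: x 126.54 lat 2.96 z 113.42 F face 0.4 0.4 0.3 tq [ 0.03 -0.23 -0.03] rotvec to go [-1.100e-03  5.906e-01  4.000e-04] open 0.704
tool delta cm [-0.26  0.3  -0.93] in down frame [ 0.31  0.3  -0.92]
tool axes in (n,l,z): [[0.831, 0.0, -0.557], [0.001, -1.0, 0.001], [-0.557, -0.001, -0.831]]
```

View pics/w15c.png

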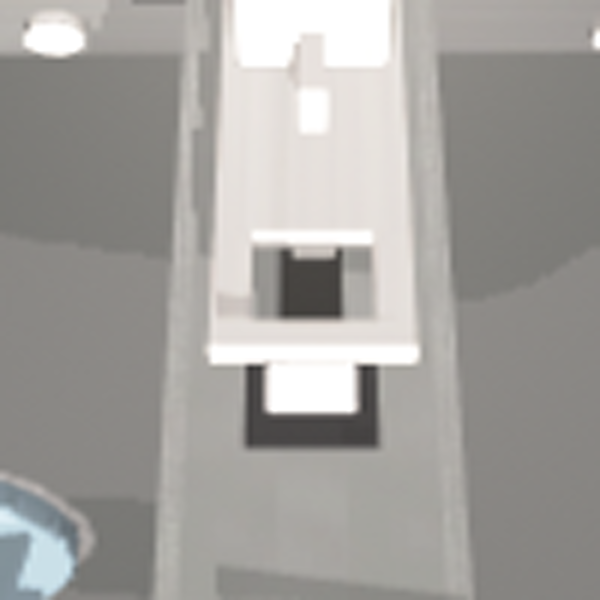

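Run:
```python
from plan import *
Q=lambda a,b:(230+a/6,230+b/4.8)
def H(d,items):
    for nm,(a,b) in items:
        print(nm,[(off,[round(float(v*1e3),1) for v in ((X@l-LAT),(X[2]-ZM))]) for off in (0,.002,.005) for X in [onplane(d,*Q(a,b),n*(FACE+off),n)]])
print("w10");H(load("pics/w10.npz"),[("bar rear",(297,369.5)),("bar front",(297,350)),("nose top",(295,398)),("win top",(295,428)),("winbar bottom rear",(297,325)),("winlow",(297,236))])
print("w15");H(load("pics/w15.npz"),[("bar rear",(313,362)),("bar front",(313,345)),("nose top",(313,413)),("win top",(313,447)),("winbar bottom",(313,319)),("winlow",(313,230))])
```

```text
w10
bar rear [(0, [0.2, 78.7]), (0.002, [0.2, 79.6]), (0.005, [0.2, 80.9])]
bar front [(0, [0.2, 75.1]), (0.002, [0.2, 76.0]), (0.005, [0.2, 77.4])]
nose top [(0, [0.5, 83.9]), (0.002, [0.5, 84.7]), (0.005, [0.5, 86.0])]
win top [(0, [0.5, 89.2]), (0.002, [0.5, 90.0]), (0.005, [0.5, 91.2])]
winbar bottom rear [(0, [0.2, 70.4]), (0.002, [0.2, 71.3]), (0.005, [0.2, 72.8])]
winlow [(0, [0.2, 52.7]), (0.002, [0.2, 53.8]), (0.005, [0.2, 55.4])]
w15
bar rear [(0, [0.4, 73.7]), (0.002, [0.4, 74.6]), (0.005, [0.4, 76.0])]
bar front [(0, [0.4, 70.6]), (0.002, [0.4, 71.5]), (0.005, [0.4, 72.9])]
nose top [(0, [0.4, 82.8]), (0.002, [0.4, 83.7]), (0.005, [0.5, 85.0])]
win top [(0, [0.5, 88.7]), (0.002, [0.5, 89.5]), (0.005, [0.5, 90.7])]
winbar bottom [(0, [0.3, 65.7]), (0.002, [0.3, 66.7]), (0.005, [0.4, 68.1])]
winlow [(0, [0.2, 48.1]), (0.002, [0.3, 49.2]), (0.005, [0.3, 50.9])]
```

Run:
```python
import cv2,numpy as np
im=cv2.imread("pics/w15.png");g=cv2.cvtColor(im,cv2.COLOR_BGR2GRAY)
print("cols 262..304; rows 298..326")
for r in range(298,326): print(r,g[r,263:303:2])
o=[cv2.resize(cv2.imread(f"pics/{f}.png")[r-22:r+22,c-22:c+22],(400,400),interpolation=cv2.INTER_NEAREST) for f,r,c in (("w10",310,279),("w15",309,282))]
cv2.imwrite("pics/c15.png",np.hstack(o))
```

```text
cols 262..304; rows 298..326
298 [170 223 223 223 224 223 224 223 224 224 224 224 224 224 224 224 224 224
 198 172]
299 [170 223 223 223 223 223 223 223 223 223 223 223 223 223 223 223 223 223
 196 170]
300 [170 222 222 222 222 222 222 222 222 222 222 222 223 222 222 222 222 221
 197 171]
301 [170 234 231 232 231 232 232 232 232 232 231 232 232 232 232 231 232 231
 211 170]
302 [172 253 253 253 253 253 253 253 253 253 253 253 253 253 253 253 253 253
 238 169]
303 [171 255 255 255 255 255 255 255 255 255 255 255 255 255 255 255 255 255
 248 169]
304 [169 255 255 255 254 254 254 254 254 254 254 254 254 254 255 255 255 255
 237 168]
305 [169 242 242 242 223 222 239 240 247 247 248 247 248 226 231 246 246 246
 206 168]
306 [168 168 168 168  75  84 253 253 253 253 253 253 253 148  76 169 168 168
 168 168]
307 [168 168 168 168  75  87 255 255 255 255 255 255 255 172  76 168 168 168
 167 168]
308 [167 167 167 167  75  87 255 255 255 255 255 255 255 172  75 167 168 167
 167 168]
309 [167 168 168 168  74  87 255 255 255 255 255 255 255 173  75 168 168 168
 168 169]
310 [167 167 168 168  74  8
[... 664 characters left out ...]
171]
318 [168 169 170 169  72  72  73  72  73  73  72  73  70  70  71 148 169 170
 170 171]
319 [168 169 170 169  71  72  72  72  73  72  72  71  68  68  68 144 168 170
 170 170]
320 [168 168 169 169  72  72  72  72  72  72  72  72  67  67  68 144 169 169
 169 169]
321 [168 168 169 167  72  71  72  72  71  72  72  71  68  67  68 144 168 168
 168 169]
322 [168 168 167 168  79  79  80  79  80  79  79  79  77  76  77 141 168 167
 167 168]
323 [168 168 167 168 126 125 126 124 125 125 125 125 125 125 124 150 168 167
 167 167]
324 [167 167 167 168 165 165 165 163 163 163 163 163 164 163 164 168 167 167
 167 168]
325 [166 166 166 167 167 168 167 166 166 167 166 166 166 166 166 166 166 167
 166 167]
```

View pics/c15.png

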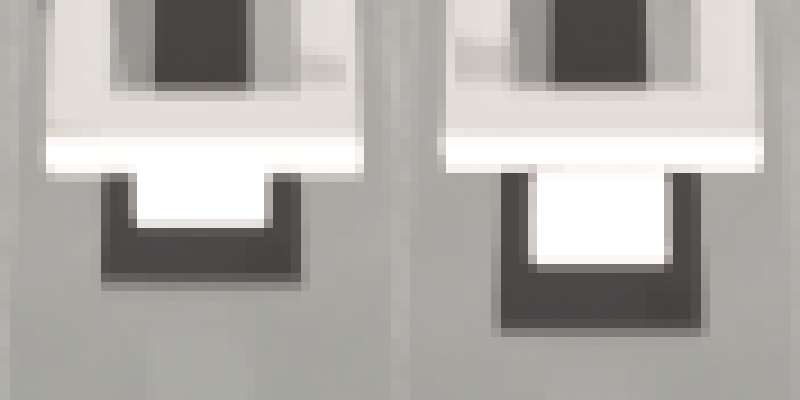

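Run:
```python
from plan import *
im=cv2.imread("pics/w5.png");g=cv2.cvtColor(im,cv2.COLOR_BGR2GRAY)
for r in range(255,283): print(r,g[r,366:394:2])
cv2.imwrite("pics/c5.png",cv2.resize(im[225:285,350:410],(600,600),interpolation=cv2.INTER_NEAREST))
for r in (260,261,262,274,275,276,279,280):
    print(r,[round(float((onplane(d,379,r,n*(FACE+o),n)[2]-ZM)*1e3),1) for o in (0,.003,.005)])
# prediction for w15
dd=load("pics/w15.npz")
for x,z in [(0,72),(5,72),(0,75),(5,75),(5,78),(0,84),(2,72),(7,72),(0,71),(0,40)]:
    X=n*(FACE+x/1e3)+l*(LAT+.0004)+np.array([0,0,ZM+z/1e3]);print((x,z),proj(dd,X).round(1))
```

```text
255 [162 140  94  48  48  48  57 147 165 164 162 161 163 166]
256 [163 140 120  47  48  48  53 136 165 164 163 161 162 165]
257 [164 141 137  47  47  48  51 129 164 165 164 162 163 166]
258 [163 140 137  47  47  48  50 114 164 164 164 163 162 165]
259 [163 145 138  47  48  48  49 107 164 164 164 163 161 166]
260 [162 156 138  46  47  48  47 106 163 164 163 162 161 164]
261 [161 163 139 130 131 140 141 162 189 190 164 161 161 163]
262 [160 142 126 205 206 214 216 221 222 222 150 161 161 163]
263 [159  89  93 229 231 232 236 236 234 234 109 161 161 163]
264 [158  61  82 247 251 251 252 252 251 251  75 162 162 164]
265 [159  62  73 251 254 254 254 254 254 254  69 161 162 163]
266 [159  62  64 249 254 254 254 254 254 254  65 161 163 163]
267 [160  62  63 250 254 254 254 254 254 254  64 162 163 163]
268 [162  63  64 249 254 254 254 254 254 254  62 163 163 163]
269 [162  76  63 248 254 254 254 254 254 254  61 158 163 164]
270 [162  96  62 247 254 254 254 254 254 254  60 139 163 164]
271 [163 106  61 247 254 254 254 254 254 254  60 116 163 166]
272 [163 114  60 245 254 254 254 254 254 254  
[... 339 characters left out ...]
 65  65  65  65  65  65  65  63  63  68 164 165]
279 [161 161 119 120 119 119 118 118 118 118 118 121 164 164]
280 [161 161 162 163 162 161 161 160 160 160 160 162 163 164]
281 [160 161 161 163 162 161 161 162 161 160 160 163 163 162]
282 [161 160 161 163 162 163 162 162 162 161 160 162 162 162]
260 [69.5, 71.0, 72.0]
261 [70.6, 72.0, 73.0]
262 [71.6, 73.0, 74.0]
274 [83.6, 84.9, 85.8]
275 [84.6, 85.9, 86.8]
276 [85.5, 86.8, 87.7]
279 [88.4, 89.7, 90.6]
280 [89.4, 90.7, 91.5]
(0, 72) [282.1 303.5]
(5, 72) [282.2 300.8]
(0, 75) [282.1 306.9]
(5, 75) [282.2 304.3]
(5, 78) [282.2 307.8]
(0, 84) [282.2 317.4]
(2, 72) [282.1 302.4]
(7, 72) [282.2 299.8]
(0, 71) [282.1 302.4]
(0, 40) [281.9 269.9]
```

View pics/c5.png

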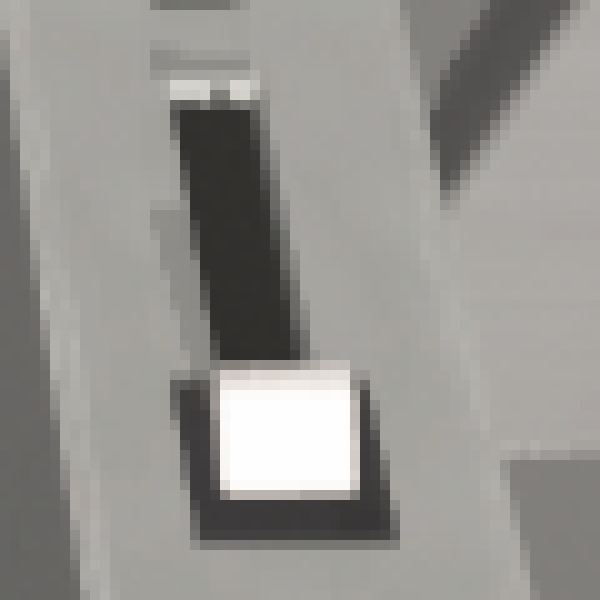

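In w15 the nose shows a faint dim lip line at row 305. The free nose in w5 had the same lip, which suggests the catch may be out now. I'll check from a low viewpoint, where a gap between nose and bar would show.

```bash
python3 -m inch '[{"delta_pos":[0,-1,0],"rotation":[0,-0.12,0]},{"delta_pos":[0,-1.5,0],"rotation":[0,-0.12,0]},{"delta_pos":[0,-1.5,0],"rotation":[0,-0.12,0]},{"delta_pos":[0,-0.5,0],"rotation":[0,0,0]},{"delta_pos":[1,0,1],"rotation":[0,0,0]},{"delta_pos":[0,0,0],"rotation":[0,0,0]},{"delta_pos":[0,0,0],"rotation":[0,0,0]}]'
python3 p2.py .1 .04 .1
python3 - <<'E'
from h import *
cam("wrist","pics/w16.png")
E
```

```text
time_s: 32.0
eef_pos: [0.6345, -0.1194, 0.1762]
eef_rot: [0.01, 0.89, 0.02, -0.455]
wrist_force: [0.7, -1.0, 0.5]
opening: 0.705
t 32.0 grip: x 124.42 lat 46.64 z 103.43 F face 0.6 -1.0 0.5 tq [ 0.   -0.34 -0.01] rotvec to go [-1.000e-04  9.457e-01 -1.600e-03] open 0.705
tool delta cm [-1.15  0.67  2.18] in down frame [-2.44  0.66  0.34]
tool axes in (n,l,z): [[0.585, -0.001, -0.811], [-0.001, -1.0, 0.001], [-0.811, 0.001, -0.585]]
```

View pics/w16.png

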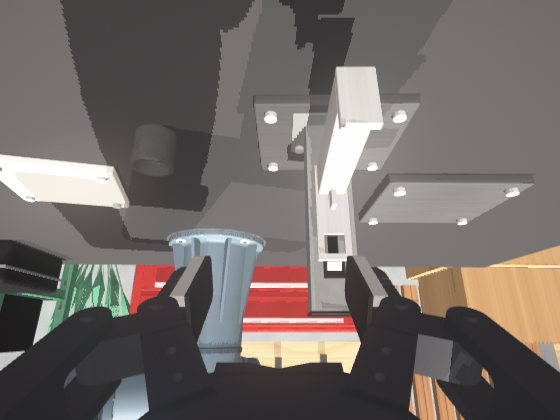

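```bash
python3 -m inch '[{"delta_pos":[-0.4,0,2],"rotation":[0,0,0]},{"delta_pos":[-0.5,0,2],"rotation":[0,0,0]},{"delta_pos":[-0.3,0,1.2],"rotation":[0,0,0]},{"delta_pos":[0,0,0],"rotation":[0,0,0]},{"delta_pos":[0,0,0],"rotation":[0,0,0]}]'
python3 p2.py .1 .04 .1|head -1
python3 - <<'E'
from h import *
w,_=cam("wrist","pics/w17.png")
cv2.imwrite("pics/w17c.png",cv2.resize(w[200:300,290:390,::-1],(600,600),interpolation=cv2.INTER_CUBIC))
E
```

```text
time_s: 32.55
eef_pos: [0.5858, -0.121, 0.155]
eef_rot: [0.01, 0.89, 0.02, -0.456]
wrist_force: [0.1, 0.2, 0.5]
opening: 0.703
t 32.55 grip: x 75.67 lat 47.21 z 82.21 F face 0.1 0.2 0.5 tq [ 0.01 -0.42  0.02] rotvec to go [-1.000e-04  9.475e-01 -1.000e-03] open 0.703
```

View pics/w17c.png

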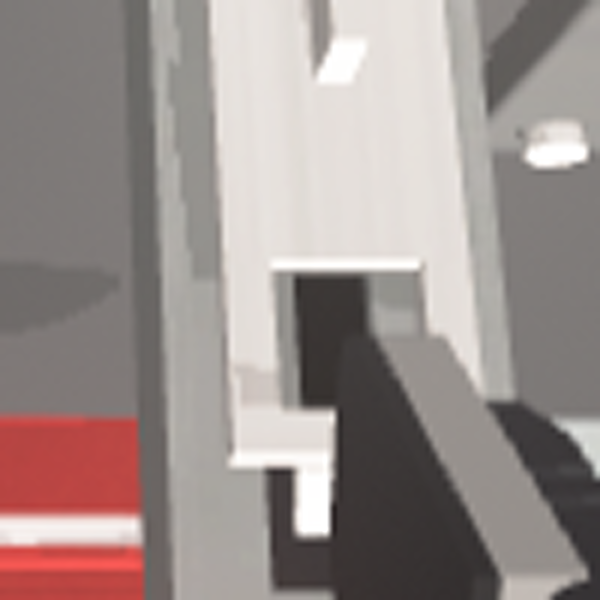

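```bash
python3 -m inch '[{"delta_pos":[0,1,0],"rotation":[0,0,0]},{"delta_pos":[0,1.5,0],"rotation":[0,0,0]},{"delta_pos":[0,0,0],"rotation":[0,0,0]},{"delta_pos":[0,0,0],"rotation":[0,0,0]}]'
python3 - <<'E'
from h import *
w,_=cam("wrist","pics/w18.png")
cv2.imwrite("pics/w18c.png",cv2.resize(w[230:310,260:340,::-1],(600,600),interpolation=cv2.INTER_CUBIC))
E
```

```text
time_s: 33.0
eef_pos: [0.5863, -0.1463, 0.1527]
eef_rot: [0.01, 0.889, 0.02, -0.458]
wrist_force: [-0.8, 0.1, 0.2]
opening: 0.701
```

View pics/w18c.png

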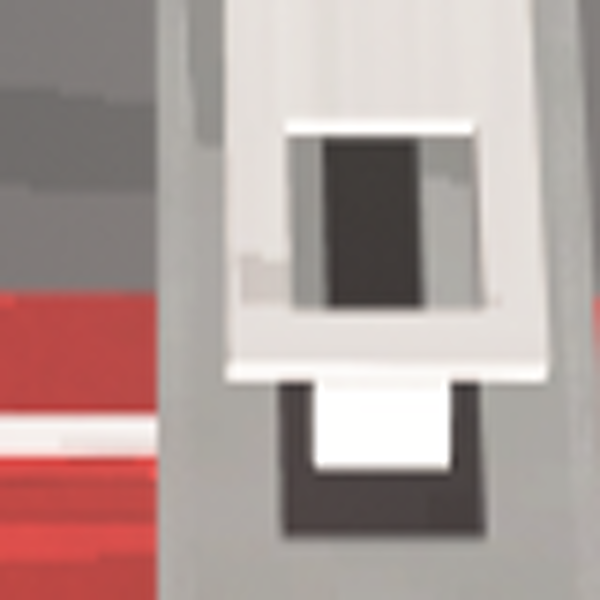

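Run:
```python
from plan import *
dd=load("pics/w18.npz");g=cv2.cvtColor(cv2.imread("pics/w18.png"),cv2.COLOR_BGR2GRAY)
print(dd["e"]@n-FACE,dd["e"]@l-LAT,dd["e"][2]-ZM)
pr=lambda x,z:proj(dd,n*(FACE+x/1e3)+l*(LAT+.0004)+np.array([0,0,ZM+z/1e3])).round(1)
for p in [(0,72),(5,72),(0,75),(5,75),(5,77),(5,67),(0,84),(0,88.8),(5,50)]: print(p,pr(*p))
for r in range(270,306): print(r,g[r,[292,296,300,302,304,308,312,316,318,320,324,328]])
```

```text
0.23169015745223742 0.022002265373009894 0.1074003664225412
(0, 72) [310.7 275.8]
(5, 72) [311.3 274.7]
(0, 75) [310.8 280.3]
(5, 75) [311.5 279.2]
(5, 77) [311.6 282.3]
(5, 67) [311.1 267.3]
(0, 84) [311.2 293.8]
(0, 88.8) [311.5 301.2]
(5, 50) [310.3 242.8]
270 [211 213 156 153  74  73  74 124 176 176 181 224]
271 [224 225 195 194 164 165 165 181 204 204 211 224]
272 [224 225 225 225 225 225 225 225 225 225 225 225]
273 [224 225 225 225 225 225 226 226 225 226 225 226]
274 [224 224 224 225 224 224 225 225 224 224 225 224]
275 [224 224 224 224 224 224 224 224 224 224 223 223]
276 [223 223 223 223 223 223 223 224 223 223 223 223]
277 [223 223 223 224 223 223 223 223 223 223 223 223]
278 [242 242 242 242 242 240 236 236 235 236 236 236]
279 [251 251 249 252 251 251 249 249 249 245 248 249]
280 [235 235 208 246 246 246 247 247 247 211 236 239]
281 [168 165  72 243 245 246 247 247 247  96 166 167]
282 [169 166  74 254 254 254 254 254 254 103 163 167]
283 [168 167  74 254 255 255 255 255 255 103 163 168]
284 [168 166  74 254 255 254 254 254 254 104 160 168]
285 [169 166  75 254 255 255 2
[... 403 characters left out ...]
93 [169 169  73  72  72  72  71  71  71  70 124 169]
294 [170 169  73  72  72  72  71  71  71  70 121 169]
295 [171 170  72  72  72  72  71  71  69  69 118 169]
296 [171 169  72  72  72  71  70  71  66  67 112 169]
297 [171 170  71  72  72  72  71  71  67  67 109 169]
298 [170 169  72  72  72  71  70  70  67  66 108 168]
299 [171 169  72  72  72  71  70  70  66  66 103 169]
300 [170 169  72  72  71  71  70  70  68  67 100 169]
301 [171 169 108 108 106 106 106 106 105 105 123 169]
302 [171 170 155 155 153 152 153 152 152 152 159 169]
303 [170 170 171 171 169 168 168 167 167 168 168 169]
304 [169 170 170 171 169 168 168 167 168 168 167 168]
305 [168 168 170 170 170 169 170 167 168 168 167 167]
```

At the nose columns, row 280 here and row 305 in w15 carry the lip's grey (246-247), while beside the nose the bar's strip still shows. So the nose lip now lies in front of the bar's top, which points to it having snapped, and the force drop near 28.7 s fits. I'll confirm with a gentle lift test.

```bash
python3 -m inch '[{"delta_pos":[0,0.5,-2],"rotation":[0,0.05,0]},{"delta_pos":[0,1,-3],"rotation":[0,0.14,0]},{"delta_pos":[0,0.6,-1],"rotation":[0,0.14,0]},{"delta_pos":[0,0,0],"rotation":[0,0.14,0]},{"delta_pos":[0,0,0],"rotation":[0,0.14,0]},{"delta_pos":[0,0,0],"rotation":[0,0.14,0]},{"delta_pos":[0,0,0],"rotation":[0,0.14,0]},{"delta_pos":[0,0,0],"rotation":[0,0.06,0]},{"delta_pos":[0,0,0],"rotation":[0,0,0]}]'
python3 p2.py .062 .0006 -.001
```

```text
time_s: 33.95
eef_pos: [0.6326, -0.1639, 0.1916]
eef_rot: [-0.0, 1.0, 0.023, 0.0]
wrist_force: [0.6, 0.3, -0.1]
opening: 0.707
t 33.95 grip: x 120.46 lat 2.23 z 118.76 F face 0.6 0.2 -0.1 tq [-0.01 -0.02 -0.05] rotvec to go [-0.0005 -0.0002 -0.0007] open 0.707
tool delta cm [-5.85  0.17 11.97] in down frame [-5.85  0.16 11.98]
tool axes in (n,l,z): [[1.0, -0.001, 0.0], [-0.001, -1.0, 0.001], [0.0, -0.001, -1.0]]
```

```bash
python3 -m inch '[{"delta_pos":[-2,0.1,1],"rotation":[0,0,0]},{"delta_pos":[-2.5,0.1,2],"rotation":[0,0,0]},{"delta_pos":[-1.35,0,2.5],"rotation":[0,0,0]},{"delta_pos":[0,0,2.5],"rotation":[0,0,0]},{"delta_pos":[0,0,2.2],"rotation":[0,0,0]},{"delta_pos":[0,0,1.3],"rotation":[0,0,0]},{"delta_pos":[0,0,0.5],"rotation":[0,0,0]},{"delta_pos":[0,0,0],"rotation":[0,0,0]}]'
python3 p2.py .062 .0006 -.001|head -2
python3 -m inch '[{"delta_pos":[0,0,0],"rotation":[0,0,0]},{"delta_pos":[0,0,0],"rotation":[0,0,0]},{"delta_pos":[0,0,0],"rotation":[0,0,0]},{"delta_pos":[0,0,0],"rotation":[0,0,0]},{"delta_pos":[0,0,0],"rotation":[0,0,0]},{"delta_pos":[0,0,0],"rotation":[0,0,0]}]' 1
python3 p2.py .062 .0006 -.001|head -1
```

```text
time_s: 34.75
eef_pos: [0.5756, -0.1686, 0.07]
eef_rot: [-0.001, 1.0, 0.023, -0.001]
wrist_force: [0.2, 0.7, 1.0]
opening: 0.703
t 34.75 grip: x 63.3 lat 0.14 z -2.76 F face 0.3 0.7 1.0 tq [ 0.01  0.03 -0.05] rotvec to go [-0.0012  0.0021  0.0003] open 0.703
tool delta cm [-0.13 -0.05 -0.18] in down frame [-0.13 -0.05 -0.18]
time_s: 35.35
eef_pos: [0.5763, -0.1689, 0.0718]
eef_rot: [-0.0, 1.0, 0.023, 0.001]
wrist_force: [-0.8, 2.3, 5.8]
opening: 0.259
t 35.35 grip: x 63.97 lat -0.18 z -0.97 F face -0.7 2.4 5.8 tq [ 0.36  0.07 -0.03] rotvec to go [-0.     -0.0011 -0.0001] open 0.259
```

```bash
python3 -m inch '[{"delta_pos":[0,0,-0.1],"rotation":[0,0,0]},{"delta_pos":[0,0,-0.1],"rotation":[0,0,0]},{"delta_pos":[0,0,0],"rotation":[0,0,0]}]'; python3 p2.py .062 .0006 -.001|head -1
python3 -m inch '[{"delta_pos":[0,0,-0.1],"rotation":[0,0,0]},{"delta_pos":[0,0,-0.1],"rotation":[0,0,0]},{"delta_pos":[0,0,0],"rotation":[0,0,0]}]'; python3 p2.py .062 .0006 -.001|head -1
```

```text
time_s: 35.65
eef_pos: [0.5763, -0.1689, 0.0723]
eef_rot: [-0.0, 1.0, 0.023, 0.001]
wrist_force: [5.7, 0.0, -4.6]
opening: 0.261
t 35.65 grip: x 63.93 lat -0.11 z -0.51 F face 5.7 -0.2 -4.6 tq [ 0.11 -1.03  0.02] rotvec to go [-0.0003 -0.0013 -0.0003] open 0.261
time_s: 35.95
eef_pos: [0.5763, -0.1688, 0.0737]
eef_rot: [-0.0, 1.0, 0.023, 0.001]
wrist_force: [7.4, 0.7, -8.1]
opening: 0.265
t 35.95 grip: x 63.92 lat -0.02 z 0.92 F face 7.5 0.4 -8.1 tq [ 0.03 -1.37  0.03] rotvec to go [-0.0005 -0.0012 -0.0003] open 0.265
```

```bash
python3 -m inch '[{"delta_pos":[0,0,-0.1],"rotation":[0,0,0]},{"delta_pos":[0,0,-0.1],"rotation":[0,0,0]},{"delta_pos":[0,0,0],"rotation":[0,0,0]}]'; python3 p2.py .062 .0006 -.001|head -1
python3 -m inch '[{"delta_pos":[0,0,-0.1],"rotation":[0,0,0]},{"delta_pos":[0,0,0],"rotation":[0,0,0]}]'; python3 p2.py .062 .0006 -.001|head -1
```

```text
time_s: 36.25
eef_pos: [0.5763, -0.1688, 0.0758]
eef_rot: [-0.0, 1.0, 0.023, 0.001]
wrist_force: [7.4, 0.4, -8.2]
opening: 0.263
t 36.25 grip: x 63.98 lat -0.03 z 2.96 F face 7.4 0.0 -8.2 tq [ 0.08 -1.35  0.07] rotvec to go [-0.0005 -0.0013 -0.0003] open 0.263
time_s: 36.45
eef_pos: [0.5763, -0.1687, 0.0768]
eef_rot: [-0.0, 1.0, 0.023, 0.001]
wrist_force: [7.1, 0.7, -7.6]
opening: 0.262
t 36.45 grip: x 63.97 lat -0.01 z 3.99 F face 7.2 0.4 -7.6 tq [ 0.12 -1.34  0.06] rotvec to go [-0.0006 -0.0013 -0.0003] open 0.262
```

```bash
python3 -m inch '[{"delta_pos":[0,0,-0.1],"rotation":[0,0,0]},{"delta_pos":[0,0,-0.1],"rotation":[0,0,0]},{"delta_pos":[0,0,0],"rotation":[0,0,0]}]'; python3 p2.py .062 .0006 -.001|head -1
python3 - <<'E'
from h import *
w,_=cam("wrist","pics/w19.png")
for f in ["w3","w8","w19"]:
    im=cv2.imread(f"pics/{f}.png");g=cv2.GaussianBlur(cv2.cvtColor(im,cv2.COLOR_BGR2GRAY),(3,3),0).astype(float)
    o=[]
    for v in range(150,250,12):
        e=np.abs(np.diff(g[v]));a=235+np.argmax(e[235:265]);b=295+np.argmax(e[295:325]);o.append(int(b-a))
    c=g[130:180,278];print(f,o,[(130+i,int(c[i+1]-c[i])) for i in range(49) if abs(c[i+1]-c[i])>12])
E
```

```text
time_s: 36.75
eef_pos: [0.5764, -0.1688, 0.0791]
eef_rot: [-0.0, 1.0, 0.023, 0.001]
wrist_force: [5.8, 0.8, -6.7]
opening: 0.262
t 36.75 grip: x 64.02 lat -0.07 z 6.27 F face 5.8 0.6 -6.7 tq [ 0.17 -1.17 -0.01] rotvec to go [-0.0005 -0.0013 -0.0003] open 0.262
w3 [75, 74, 65, 65, 64, 63, 62, 62, 61] [(138, 18), (139, 19), (146, 15), (147, 27), (148, 16)]
w8 [72, 70, 64, 64, 62, 62, 62, 61, 60] [(142, 21), (143, 34), (144, 26)]
w19 [68, 60, 59, 59, 59, 58, 58, 57, 57] [(140, 15), (141, 24), (142, 30), (143, 15)]
```

```bash
python3 -m inch '[{"delta_pos":[0,0,-0.1],"rotation":[0,0,0]},{"delta_pos":[0,0,0],"rotation":[0,0,0]}]'; python3 p2.py .062 .0006 -.001|head -1
python3 -m inch '[{"delta_pos":[0,0,-0.1],"rotation":[0,0,0]},{"delta_pos":[0,0,0],"rotation":[0,0,0]}]'; python3 p2.py .062 .0006 -.001|head -1
```

```text
time_s: 37.0
eef_pos: [0.5763, -0.1689, 0.0801]
eef_rot: [-0.0, 1.0, 0.023, 0.001]
wrist_force: [6.4, 0.4, -5.8]
opening: 0.269
t 37.0 grip: x 63.97 lat -0.16 z 7.33 F face 6.4 0.1 -5.8 tq [ 0.1  -1.17  0.  ] rotvec to go [-0.0003 -0.0012 -0.0003] open 0.269
time_s: 37.2
eef_pos: [0.5762, -0.1689, 0.081]
eef_rot: [-0.0, 1.0, 0.023, 0.001]
wrist_force: [5.7, 0.2, -6.3]
opening: 0.265
t 37.2 grip: x 63.89 lat -0.14 z 8.23 F face 5.7 -0.1 -6.3 tq [ 0.07 -1.18  0.06] rotvec to go [-0.0004 -0.0011 -0.0003] open 0.265
```

It's still not latched: the bracket came up 9 mm freely. While I hold it, I'll press down again with a stronger nose-up moment, to take the lever and the catch's outward push off the claws.

```bash
python3 -m inch '[{"delta_pos":[0,0,0.2],"rotation":[0,0.02,0]},{"delta_pos":[0,0,0.2],"rotation":[0,0.02,0]},{"delta_pos":[0,0,0.2],"rotation":[0,0.01,0]},{"delta_pos":[0,0,0.2],"rotation":[0,0,0]},{"delta_pos":[0,0,0],"rotation":[0,0,0]}]'; python3 p2.py .062 .0006 -.001|head -1
python3 -m inch '[{"delta_pos":[0,0,0.15],"rotation":[0,0,0]},{"delta_pos":[0,0,0.15],"rotation":[0,0,0]},{"delta_pos":[0,0,0],"rotation":[0,0,0]}]'; python3 p2.py .062 .0006 -.001|head -1
```

```text
time_s: 37.7
eef_pos: [0.5772, -0.1695, 0.0753]
eef_rot: [-0.0, 0.999, 0.023, 0.027]
wrist_force: [3.4, 0.7, 7.4]
opening: 0.263
t 37.7 grip: x 64.84 lat -0.85 z 2.47 F face 3.4 0.5 7.4 tq [ 0.23 -0.33  0.04] rotvec to go [ 0.0011 -0.0531 -0.0003] open 0.263
time_s: 38.0
eef_pos: [0.5774, -0.1699, 0.0744]
eef_rot: [0.0, 0.999, 0.023, 0.026]
wrist_force: [-3.8, 3.3, 22.2]
opening: 0.263
t 38.0 grip: x 65.04 lat -1.2 z 1.56 F face -3.7 3.5 22.2 tq [ 0.63  0.97 -0.02] rotvec to go [ 0.0018 -0.0528  0.0001] open 0.263
```

The claws have drifted to the slot's side wall (lateral -1.2, Fy 3.5). I'll centre sideways and rock the pitch lightly to break the friction.

```bash
python3 -m inch '[{"delta_pos":[-0.1,-0.15,0],"rotation":[0,0,0]},{"delta_pos":[-0.1,-0.05,0],"rotation":[0,0.015,0]},{"delta_pos":[0,0,0],"rotation":[0,0,0]}]'; python3 p2.py .062 .0006 -.001|head -1
python3 -m inch '[{"delta_pos":[0,0,0],"rotation":[0,-0.03,0]},{"delta_pos":[0,0,0],"rotation":[0,0,0]}]'; python3 p2.py .062 .0006 -.001|head -1
```

```text
time_s: 38.3
eef_pos: [0.5776, -0.1693, 0.0747]
eef_rot: [0.002, 0.999, 0.023, 0.037]
wrist_force: [6.6, 0.2, 13.7]
opening: 0.261
t 38.3 grip: x 65.25 lat -0.59 z 1.91 F face 6.6 -0.1 13.7 tq [-0.1  -0.62  0.09] rotvec to go [ 0.0049 -0.0739 -0.0002] open 0.261
time_s: 38.5
eef_pos: [0.5774, -0.1692, 0.0743]
eef_rot: [0.002, 1.0, 0.023, 0.021]
wrist_force: [3.3, -0.7, 14.3]
opening: 0.262
t 38.5 grip: x 65.08 lat -0.54 z 1.45 F face 3.2 -0.9 14.3 tq [-0.18 -0.73  0.12] rotvec to go [ 0.0046 -0.0418  0.    ] open 0.262
```

```bash
python3 -m inch '[{"delta_pos":[0,-0.05,0.1],"rotation":[-0.005,0,0]},{"delta_pos":[0,0,0.1],"rotation":[0,0,0]},{"delta_pos":[0,0,0],"rotation":[0,0,0]}]'; python3 p2.py .062 .0006 -.001|head -1
python3 -m inch '[{"delta_pos":[0,0,0.05],"rotation":[0,0.02,0]},{"delta_pos":[0,0,0],"rotation":[0,-0.02,0]},{"delta_pos":[0,0,0],"rotation":[0,0,0]}]'; python3 p2.py .062 .0006 -.001|head -1
```

```text
time_s: 38.8
eef_pos: [0.5775, -0.1693, 0.0738]
eef_rot: [0.005, 0.999, 0.023, 0.021]
wrist_force: [-1.8, -0.5, 24.7]
opening: 0.265
t 38.8 grip: x 65.16 lat -0.58 z 1.03 F face -1.8 -0.5 24.7 tq [0.03 0.04 0.04] rotvec to go [ 0.0105 -0.0427  0.    ] open 0.265
time_s: 39.1
eef_pos: [0.5775, -0.1693, 0.0737]
eef_rot: [0.005, 1.0, 0.023, 0.021]
wrist_force: [-3.2, -1.5, 26.9]
opening: 0.263
t 39.1 grip: x 65.15 lat -0.62 z 0.85 F face -3.2 -1.4 26.9 tq [-0.04  0.34  0.09] rotvec to go [ 0.0105 -0.0422 -0.0001] open 0.263
```

I'll unload and release with the tool still, so opening the fingers doesn't drag the bracket up, then press on the bar again, farther out and well centred.

```bash
python3 -m inch '[{"delta_pos":[0,0,-0.15],"rotation":[0.01,0,0]},{"delta_pos":[0,0,-0.1],"rotation":[0,0,0]}]'; python3 p2.py .062 .0006 -.001|head -1
python3 -m inch '[{"delta_pos":[0,0,0],"rotation":[0,0,0]},{"delta_pos":[0,0,0],"rotation":[0,0,0]},{"delta_pos":[0,0,0],"rotation":[0,0,0]},{"delta_pos":[0,0,0],"rotation":[0,0,0]},{"delta_pos":[0,0,-1.5],"rotation":[0,-0.04,0]},{"delta_pos":[0,0,-3],"rotation":[0,0,0]},{"delta_pos":[0,0,-3],"rotation":[0,0,0]},{"delta_pos":[0,0,-2],"rotation":[0,0,0]},{"delta_pos":[0,0,-0.5],"rotation":[0,0,0]},{"delta_pos":[0,0,0],"rotation":[0,0,0]}]' 4.5
python3 p2.py .0165 .0006 .09
```

```text
time_s: 39.3
eef_pos: [0.5774, -0.1692, 0.0743]
eef_rot: [-0.0, 1.0, 0.023, 0.022]
wrist_force: [6.4, -2.3, 7.3]
opening: 0.264
t 39.3 grip: x 65.04 lat -0.48 z 1.51 F face 6.3 -2.6 7.3 tq [-0.62 -1.39  0.15] rotvec to go [ 0.0001 -0.0432 -0.0001] open 0.264
time_s: 40.3
eef_pos: [0.5739, -0.167, 0.1706]
eef_rot: [-0.003, 1.0, 0.023, -0.003]
wrist_force: [0.4, -0.7, -0.5]
opening: 0.527
t 40.3 grip: x 61.61 lat 1.84 z 97.81 F face 0.3 -0.7 -0.5 tq [0.03 0.01 0.03] rotvec to go [-0.0053  0.0051  0.0001] open 0.527
tool delta cm [-4.51  0.13  0.8 ] in down frame [-4.51  0.12  0.78]
tool axes in (n,l,z): [[1.0, 0.0, -0.005], [0.0, -1.0, 0.005], [-0.005, -0.005, -1.0]]
```

```bash
python3 -m inch '[{"delta_pos":[-1,0.12,0],"rotation":[-0.005,0.005,0]},{"delta_pos":[-2,0,0],"rotation":[0,0,0]},{"delta_pos":[-1.2,0,0.4],"rotation":[0,0,0]},{"delta_pos":[-0.3,0,0.4],"rotation":[0,0,0]},{"delta_pos":[0,0,0.4],"rotation":[0,0,0]},{"delta_pos":[0,0,0.3],"rotation":[0,0,0]},{"delta_pos":[0,0,0],"rotation":[0,0,0]}]' 1.7
python3 p2.py .0165 .0006 .078
```

```text
time_s: 41.0
eef_pos: [0.5288, -0.17, 0.1546]
eef_rot: [-0.001, 1.0, 0.023, -0.001]
wrist_force: [-1.1, 0.5, 0.9]
opening: 0.199
t 41.0 grip: x 16.44 lat 0.88 z 81.84 F face -1.1 0.5 0.9 tq [-0.06  0.    0.04] rotvec to go [-0.0013  0.0017  0.0002] open 0.199
tool delta cm [0.01 0.03 0.38] in down frame [0.01 0.03 0.38]
tool axes in (n,l,z): [[1.0, 0.0, -0.002], [0.0, -1.0, 0.001], [-0.002, -0.001, -1.0]]
```

```bash
python3 -m inch '[{"delta_pos":[0,0,0.2],"rotation":[0,0,0]},{"delta_pos":[0,0,0.15],"rotation":[0,0,0]},{"delta_pos":[0,0,0],"rotation":[0,0,0]}]';python3 p2.py .0165 .0006 .078|head -1
python3 -m inch '[{"delta_pos":[0,0,0.1],"rotation":[0,0,0]},{"delta_pos":[0,0,0.1],"rotation":[0,0,0]},{"delta_pos":[0,0,0],"rotation":[0,0,0]}]';python3 p2.py .0165 .0006 .078|head -1
```

```text
time_s: 41.3
eef_pos: [0.5289, -0.1702, 0.1518]
eef_rot: [-0.0, 1.0, 0.023, -0.0]
wrist_force: [-0.6, 0.3, 0.1]
opening: 0.196
t 41.3 grip: x 16.54 lat 0.76 z 79.03 F face -0.5 0.4 0.1 tq [-0.01  0.   -0.04] rotvec to go [-0.0007  0.001   0.0002] open 0.196
time_s: 41.6
eef_pos: [0.5292, -0.1704, 0.1509]
eef_rot: [-0.0, 1.0, 0.023, 0.0]
wrist_force: [-1.2, 1.4, 5.4]
opening: 0.201
t 41.6 grip: x 16.86 lat 0.53 z 78.14 F face -1.1 1.5 5.4 tq [ 0.11  0.25 -0.05] rotvec to go [-0.0001 -0.0001  0.0001] open 0.201
```

```bash
python3 -m inch '[{"delta_pos":[-0.03,-0.03,0.1],"rotation":[0,0,0]},{"delta_pos":[-0.03,-0.02,0.1],"rotation":[0,0,0]},{"delta_pos":[0,0,0],"rotation":[0,0,0]}]';python3 p2.py .0165 .0006 .078|head -1
python3 -m inch '[{"delta_pos":[-0.03,-0.03,0.1],"rotation":[0,0,0]},{"delta_pos":[-0.03,-0.02,0.05],"rotation":[0,0,0]},{"delta_pos":[0,0,0],"rotation":[0,0,0]}]';python3 p2.py .0165 .0006 .078|head -1
```

```text
time_s: 41.9
eef_pos: [0.5294, -0.1704, 0.1506]
eef_rot: [0.001, 1.0, 0.023, 0.001]
wrist_force: [-2.8, 1.6, 12.1]
opening: 0.191
t 41.9 grip: x 17.05 lat 0.46 z 77.76 F face -2.7 1.7 12.1 tq [0.18 0.59 0.  ] rotvec to go [ 0.0014 -0.0021  0.0002] open 0.191
time_s: 42.2
eef_pos: [0.5294, -0.1705, 0.1501]
eef_rot: [0.001, 1.0, 0.023, 0.002]
wrist_force: [-2.8, 0.4, 16.5]
opening: 0.191
t 42.2 grip: x 17.07 lat 0.35 z 77.28 F face -2.8 0.5 16.5 tq [0.03 0.63 0.  ] rotvec to go [ 0.0028 -0.0037  0.0002] open 0.191
```

```bash
python3 -m inch '[{"delta_pos":[-0.02,-0.02,0.1],"rotation":[0.002,0,0]},{"delta_pos":[-0.02,-0.02,0.1],"rotation":[0,0,0]},{"delta_pos":[0,0,0],"rotation":[0,0,0]}]';python3 p2.py .0165 .0006 .078|head -1
python3 -m inch '[{"delta_pos":[-0.02,-0.02,0.1],"rotation":[0.002,0,0]},{"delta_pos":[-0.02,-0.02,0.05],"rotation":[0,0,0]},{"delta_pos":[0,0,0],"rotation":[0,0,0]}]';python3 p2.py .0165 .0006 .078|head -1
```

```text
time_s: 42.5
eef_pos: [0.5291, -0.1706, 0.1482]
eef_rot: [0.001, 1.0, 0.023, 0.002]
wrist_force: [-2.8, -0.5, 16.8]
opening: 0.195
t 42.5 grip: x 16.78 lat 0.29 z 75.39 F face -2.8 -0.4 16.8 tq [-0.18  0.54 -0.02] rotvec to go [ 0.0017 -0.0041  0.0002] open 0.195
time_s: 42.8
eef_pos: [0.5281, -0.1696, 0.1449]
eef_rot: [-0.001, 1.0, 0.023, 0.001]
wrist_force: [1.4, -0.7, 7.5]
opening: 0.196
t 42.8 grip: x 15.81 lat 1.35 z 72.12 F face 1.4 -0.8 7.5 tq [-0.36 -0.09  0.07] rotvec to go [-0.0019 -0.0029 -0.    ] open 0.196
```

It slid past the old stop to 72.1, and the force dropped to 7.5 N. I'll press on to the bottom.

```bash
python3 -m inch '[{"delta_pos":[0,0,0.1],"rotation":[0,0,0]},{"delta_pos":[0,0,0.05],"rotation":[0,0,0]},{"delta_pos":[0,0,0],"rotation":[0,0,0]}]';python3 p2.py .0165 .0006 .078|head -1
python3 -m inch '[{"delta_pos":[0,0,0.1],"rotation":[0,0,0]},{"delta_pos":[0,0,0],"rotation":[0,0,0]}]';python3 p2.py .0165 .0006 .078|head -1
python3 - <<'E'
from h import *
w,_=cam("wrist","pics/w20.png")
cv2.imwrite("pics/c20.png",cv2.resize(w[220:380,200:360,::-1],(600,600),interpolation=cv2.INTER_CUBIC))
E
```

```text
time_s: 43.1
eef_pos: [0.5284, -0.1698, 0.1446]
eef_rot: [-0.001, 1.0, 0.023, 0.002]
wrist_force: [-1.9, -0.2, 15.7]
opening: 0.2
t 43.1 grip: x 16.09 lat 1.17 z 71.77 F face -1.9 -0.1 15.7 tq [-0.13  0.56 -0.05] rotvec to go [-0.0014 -0.0031  0.0002] open 0.2
time_s: 43.3
eef_pos: [0.5286, -0.1699, 0.1444]
eef_rot: [-0.001, 1.0, 0.023, 0.002]
wrist_force: [-4.1, 0.1, 22.1]
opening: 0.202
t 43.3 grip: x 16.25 lat 1.06 z 71.58 F face -4.1 0.3 22.1 tq [ 0.1   0.93 -0.01] rotvec to go [-0.0011 -0.0034  0.0003] open 0.202
```

View pics/c20.png

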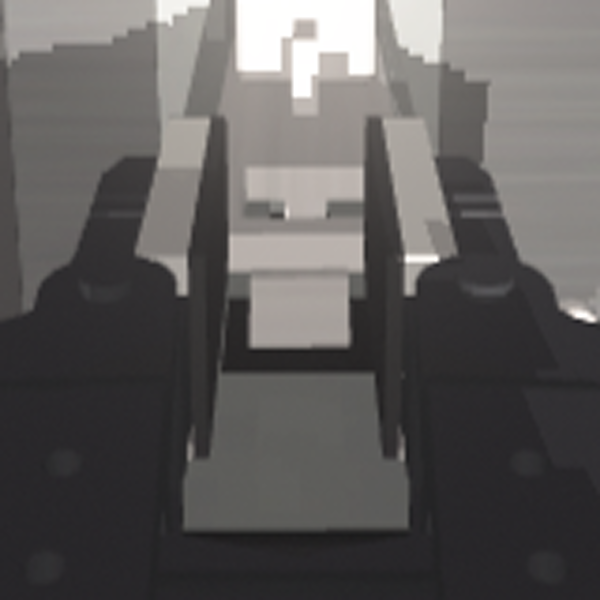

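It stops firmly at 71.6, 4 mm lower than before. The upright's face now shows between bar and window, with the nose standing clear in front of it at crop (300,310). I'll back off and check.

```bash
python3 -m inch '[{"delta_pos":[0,0,-0.4],"rotation":[0,0,0]},{"delta_pos":[0,0,-0.7],"rotation":[0,0,0]},{"delta_pos":[1.5,0,-1.3],"rotation":[0,0,0]},{"delta_pos":[3.5,0,-1.5],"rotation":[0,0,0]},{"delta_pos":[3.5,0,-1.3],"rotation":[0,0,0]},{"delta_pos":[3,0,0],"rotation":[0,-0.1,0]},{"delta_pos":[0,0,0],"rotation":[0,-0.14,0]},{"delta_pos":[0,0,0],"rotation":[0,-0.14,0]},{"delta_pos":[0,0,0],"rotation":[0,-0.14,0]},{"delta_pos":[0,0,0],"rotation":[0,-0.07,0]}]' 6
python3 -m inch '[{"delta_pos":[0,0,0],"rotation":[0,0,0]},{"delta_pos":[0,0,0],"rotation":[0,0,0]}]'
python3 - <<'E'
from plan import *
w,_=cam("wrist","pics/w21.png");b,_=cam("side","pics/t21.png")
cv2.imwrite("pics/c21.png",np.hstack([cv2.resize(w[270:330,250:310,::-1],(500,500),interpolation=cv2.INTER_CUBIC),cv2.resize(w[100:340,200:350,::-1],(300,500))]))
dd=load("pics/w21.npz")
for x,z in [(0,72),(5,72),(0,75),(5,75),(0,84),(0,88.8)]: print((x,z),proj(dd,n*(FACE+x/1e3)+l*(LAT+.0004)+np.array([0,0,ZM+z/1e3])).round(1))
E
```

```text
time_s: 44.35
eef_pos: [0.6416, -0.1627, 0.1901]
eef_rot: [0.004, 0.955, 0.023, -0.295]
wrist_force: [0.8, 0.3, -0.4]
opening: 0.702
time_s: 44.55
eef_pos: [0.6415, -0.1633, 0.1912]
eef_rot: [0.004, 0.956, 0.023, -0.291]
wrist_force: [-0.4, 0.1, 0.2]
opening: 0.702
(0, 72) [281.6 299.4]
(5, 72) [281.7 296.7]
(0, 75) [281.6 302.7]
(5, 75) [281.7 300.1]
(0, 84) [281.7 312.9]
(0, 88.8) [281.7 318.6]
```

View pics/c21.png

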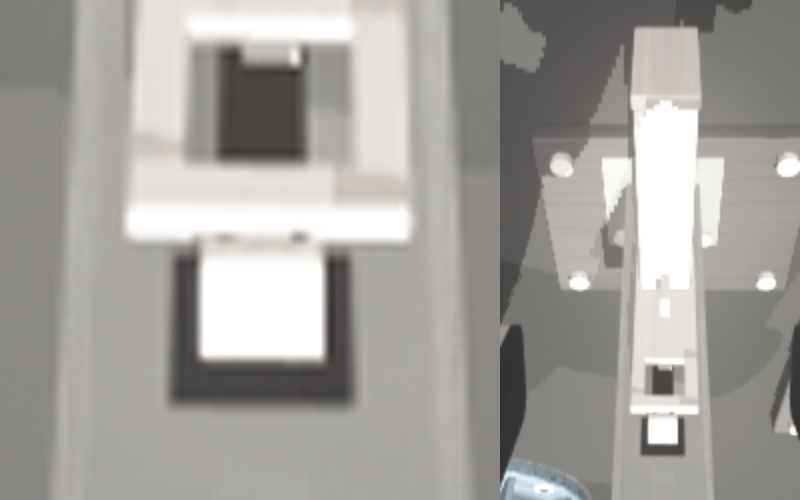

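The nose now shows its full lip and underside shadow, separate from the bar at crop (260,240). The bar's rear edge is at row 298.7, about 71.5 mm, which is home height (72). The hand is clear, so I'm handing it in.

Run:
```python
from bench import hand_in,get_obs
print(get_obs()["time_s"],get_obs()["wrist_force"]);print(hand_in())
```

```text
44.65 [ 0.19766866 -0.47413201  0.01194861]
the job is handed in; nothing more can be done
None
```

I hooked the smaller bracket's two claws into the upright's upper two slots, pressed it down to a firm stop and let go. I handed in at 44.65 s with the hand clear of everything. No verdict was reported.

**Last checks:**
- **Height:** the bar's top edge measured about 71.5 mm above the middle slot's bottom; home is 72 mm.
- **Catch:** the nose stands out clear above the bar, with its lip and underside visible.
- **Claws:** a sideways wiggle at entry found about 3 mm of play, which matches claws captured in the slots.
- **Force:** the last press ended at about 22 N. The highest wrist reading was about 30 N, briefly, on an earlier press on the bar.
- **Not rechecked:** I didn't measure the bracket's final squareness or the bystanders' positions. I saw no contact with the other things.

**Checks that failed or disagreed along the way:**
- **Pressing on the arm bound up:** it stopped short of home several times, twice at 24-27 N. Pressing next to the rear plate stuck as well.
- **First press on the top bar stopped short:** I read that picture as probably latched, but a lift test raised the bracket about 9 mm, so it wasn't. A second, better-centred press on the bar went home, with the force dropping as it passed the old stop.
- **Camera and arm heights differed by about 3-4 mm**, so I relied on touch and on relative positions within the pictures.
- **I didn't repeat the lift test after the final press.** The latch there rests on the pictures and the firm stop.

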